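# Re-hook the leaf latch spring with the spring puller

### The arm

A 6-joint arm with a two-finger parallel gripper is mounted at the origin on the work surface. World frame = base frame: x ahead of the robot, y to its left, z up, the work surface at z = 0. Lengths are in m, angles in rad, forces in N, time in s.
With the tool pointing down it reaches from about 0.35 to 1 m from the base axis. Payload 7.1 kg.
Tool frame: the origin (TCP) lies on the centre line of the jaws, within the pads' length; the fingertips stand 17 mm ahead of it and the grasp point (between the pads) lies 2 mm behind it; z points along the fingers, y is the direction in which the jaws open and shut (so a half turn about z gives the same grasp; the last joint's range is limited). The gripper opens to 85 mm and grips with 20 to 120 N. Pads are 22 mm wide; open, the fingers measure 114 mm over their backs; the gripper's body (76 mm by 85 mm) begins 54 mm behind the grasp point. The pads swing forward as they close: fully open they stand 13 mm farther back than shut.
Start: joints at [1.241, 0.423, 1.63, -0, 1.089, -0.019], TCP at [0.191, 0.595, 0.248] pointing down, gripper open.
Joint ranges: [-3, 3], [-0.9, 2.11], [0.09, 2.58], [-1.31, 4.45], [0.11, 2.69], [-2.54, 2.54]. Speed limits (rad/s): [2.39, 2.39, 3.01, 3.14, 3.14, 3.14].

### API

Orientations are given as a rotation vector (axis times angle).
In Python, from plant import * gives the robot as it stands.
- The arm moves only by the tool arm_command, never from a script. Its argument "deltas" is a list of rows, each a list of 2 entries, a list of its own where there are three numbers: the shift along the tool's x, y, z in m, then the turn, a rotation vector about the tool's x, y, z in rad. A call has 1 to 12 rows; each row shifts and turns the commanded pose from where the row before left it, along the tool's axes as they then stand; what a row does not reach is not made up. A row lasts 1/8 s, in which the tool goes at most 62.5 mm and 10.7 degrees, less where a joint would pass 70% of its speed; a pose out of reach is approached as far as the arm can. A call with a gripper value outside its range is refused whole. "grip" is the gripper's target within -1 to 1 (fully open at 1, half-way at 0, shut at -1), set as the call begins (left out, the last holds). The fingers move at their own pace and stop on an object; "squeeze" is the grip in N (left out, the last holds). Time passes only in rows, so rows that do not move let the fingers close. It gives the time, the measured TCP pose, the force and the opening at its end, in the units of the state.
- read_state(): the state, without advancing time (a new reading comes with each control period).
- grab_frame(name): name is "scene" or "top"; returns the picture (400x640x3 uint8, red, green, blue); there is no depth.
- camera_params(name): a dict with "fovy" (degrees; the focal length in pixels is half the picture's height over the tangent of half this angle, whatever the lens; pixels are square), "cx", "cy" (the principal point, pixels), "rvec" (rotation vector, rad) and "tvec" (3), from world to camera coordinates, as OpenCV has them. Camera axes: x right, y down, z forward; pixel columns grow to the right and rows downward; lengths in m; the calibration is good to about 2 mm. A picture is of the moment at which its call begins. camera_params takes no time and is no camera call.
- sign_off(): hands the job in, once; it reports no verdict.
The state is a dict: "clock": time; "qpos": joint angles; "qvel": joint speeds; "joint_torque": joint torques, N m; "eef_pos": TCP position; "eef_rot": TCP orientation; "ft_force": force on the tool from outside, world axes, zero at the start; "wrist_torque": the same for the moment, N m; "width": finger opening in m.
Only numpy, scipy, OpenCV 4.12 (cv2) and the standard library are available. Lean on these libraries where they do the work, as an engineer would, in place of code of your own. Each camera call takes 0.05 s, during which the arm holds its last target.

### The job

The return spring of the cart's leaf latch has come off its anchor post: take the red spring puller from the green tray, put its pin in the orange pull eye, stretch the spring and swing its orange hook in between the brass post and the black bumper, so that the hook hangs on the post under the spring's own tension. The anchor block may be clamped anywhere in its slot, so work gently and by feel: do not force the hook or squash the bumper, do not touch spring or latch with the gripper, and leave everything else where it stands. Draw the pin out of the eye and stand the puller back upright, fully home, in its round socket in the tray.

Things in the scene. Friction and masses are not known exactly. Their poses are not given: they have to be found in the camera images.
- latch: Grey base plate of the latch, fixed to the cart, 254 x 120 x 8 mm. Origin on the cart surface; +x is the direction of pull, from the spring's pivot (x -85 mm, y 0) to the anchor post (y 0); z up. It carries the aluminium anchor block (foot 16 mm high), which is clamped rigidly in a slot along x and has an upright brass post and, beyond it, a black rubber bumper.
- slot_mid (a point): Middle of the anchor block's slot, at x 75 mm, y 0 of the latch: the square brass post (10 x 10 mm, top at 48 mm) has its axis within 18 mm of this point along the latch's x; where exactly is NOT measured: see or feel it. Beyond the post, 19.5 mm past its axis, is the near face of the bumper. Hook seated: shank on the post's +y side, nose on its far (+x) side.
- bumper (a joint): How far the sprung black rubber bumper is pushed back (+x of the latch), m; 0 at rest, stop at 0.009. It gives 1 mm per 1.2 N and moves with the anchor block. It is a delicate upright plate across the pull, 6 mm thick, from 18 to 46 mm high, y -17 to +35 mm. Touching it lightly with the hook's nose tells where the post is; it must not be squashed (over 4 mm).
- spring_root: Fixed steel pivot post of the spring, 14 mm thick, top at 47 mm, at x -85, y 0 mm of the latch, same axes. Origin: on the pivot axis at cart height. It carries the whole spring: coil and orange hook with pull eye, all level, wire axes 40 mm above the cart surface.
- swing (a joint): Level swing of the whole spring about the pivot axis, rad; 0 = the spring points along the latch's +x, positive = hook towards the latch's +y (counter-clockwise from above), range -0.5 to 0.5; slight friction, stays where it is left. On the post it reads within 0.03 of 0.
- stretch (a joint): Stretch of the spring along its own axis, m; 0 = unstretched, at most 0.085. Pull needed: 2 N at 0 plus 0.12 N per mm. Hung on the post it reads between 0.018 and 0.057, depending on where the block is clamped.
- eye (a point): Centre of the round pull eye on the hook, 13 mm clear bore, axis upright, of 4.4 mm wire, 40 mm above the cart surface. In the spring's frame (x outwards from the pivot, swinging with joint swing) it lies at x 119 mm + stretch, y +23.5 mm. It is pulled with the puller's pin from above.
- hook_throat (a point): Inner face of the hook's nose, where the post comes to bear; in the spring's frame at x 127.5 mm + stretch, y +1.5. The hook is 6 mm round wire: shank along x, axis at y +12; nose across from y +12 to y -6, axis at x 130.5 + stretch, outer face at 133.5 + stretch. Unstretched, the hook passes clear of the post on the pivot side.
- hook_lip (a point): End of the nose's short lip, bent back towards the pivot; wire axis at x 126.5 mm + stretch, y -9 in the spring's frame, wire 3 mm further. The mouth between shank and lip opens towards the pivot and the -y side, 15 mm wide inside. At swing 0.14 or more the lip passes the post sideways. To enter between post and wall, nose and lip need 10 of the 14.5 mm there.
- tray: Fixed green hard silicone tray, 250 x 64 x 34 mm, origin at the centre of its underside, long side along its x. Four square bottle slots (31 mm, 30 mm deep) and at x -98 mm the round puller socket.
- tray_hole0 (a point): Centre of the mouth of the puller's socket, on the tray top, 34 mm above the cart surface; 13 mm bore, 30 mm deep.
- puller: Spring puller, loose, standing upright in its socket, 90 g, 90 mm tall. Origin: the tip of the pin; z up along the pin. Steel pin 6 mm thick and 28 mm long, round steel collar 30 mm across from z 28 to 32 mm (it rests on the tray top), red handle from z 32 to 90 mm, 26 mm along its x and 20 mm along its y (grip across the 20 mm).
- puller_tip (a point): Tip of the puller's pin.
- drops_a: Eyedrop bottle, white with blue cap, 26 mm thick, 64 mm tall, loose in a tray slot; bystander. Origin: centre of its foot.
- drops_b: Eyedrop bottle, white with yellow cap, 26 mm thick, 64 mm tall, loose in a tray slot; bystander. Origin: centre of its foot.
- jar: Frosted white jar with metal screw top, 64 mm across, 50 mm tall, loose; bystander. Origin: centre of its foot.
- mirror: Round compact mirror on a swivel foot, 100 mm disc, foot 90 mm across, 145 mm tall, loose; bystander. Origin: centre of its foot.

How it is judged:
On the way, in this order (a step that is already met when the one before it is completed fails the run):
1. the puller's pin is in the pull eye (horizontal distance between puller_tip and eye below 0.008 m and height (world z) of puller_tip below 0.036 m), for 0.1 s.
2. the spring is stretched with the puller (value of joint stretch above 0.016 m and contact force between puller and spring_root above 3 N), for 0.1 s.
3. the hook hangs on the post by itself, the puller off the spring (contact force between spring_root and latch above 3 N and value of joint stretch above 0.012 m and value of joint swing between -0.045 and 0.045 rad and contact force between puller and spring_root below 0.3 N and height (world z) of puller_tip above 0.044 m), for 0.3 s.
At the end, for the whole second after the job is handed in: The hook hangs on the anchor post: it presses on the post with more than 3 N, stretched more than 12 mm, swing within 0.045 rad of 0. The puller stands at rest in its socket: tip within 8 mm of the socket axis and below 10 mm above the cart, tilted less than 0.12 rad (contact force between spring_root and latch above 3 N and value of joint stretch above 0.012 m and value of joint swing between -0.045 and 0.045 rad and horizontal distance between puller_tip and tray_hole0 below 0.008 m and height (world z) of puller_tip below 0.01 m and angle between puller's own z axis and vertical below 0.12 rad and linear speed of puller below 0.02 m/s); the robot touches nothing.
It fails at once if the hook or the puller is forced against the latch with more than 16 N (contact force between any of spring_root, puller and latch above 16 N).
It fails at once if the puller strains the spring with more than 17 N (contact force between puller and spring_root above 17 N).
It fails at once if the bumper is squashed by more than 4 mm (value of joint bumper above 0.004 m).
It fails at once if the gripper or arm touches the spring or the latch (contact force between any of the arm, the fingers and spring_root above 1 N or contact force between any of the arm, the fingers and latch above 1 N).
It fails at once if a bottle, the jar or the mirror is knocked out of place (distance of any of drops_a, drops_b, jar, mirror from where it was at the start of the episode above 0.02 m).
It also fails if it takes over 72 s, if anything falls off the work surface, if the arm or the gripper's body presses on something with over 40 N, if the wrist force passes 120 N, or if a joint passes its speed limit or range.

## Working session

There is one attempt and no reset: what is moved stays moved. The work goes in short steps, Python scripts to look and compute and a tool call to move; the robot and the scene stay as the last step left them, time stands still between calls to the robot, and variables do not carry over. Pictures are saved under pics/ and viewed, and the job is handed in when it is done.

Besides the shell and the picture viewer there is one more tool, called by a JSON object that holds its "api" and its "payload". arm_command: Moves the arm, as the interface text tells. Its arguments: {"type":"object","properties":{"deltas":{"type":"array","items":{"type":"array"}},"grip":{"type":"number"},"squeeze":{"type":"number"}},"required":["deltas"]}

```bash
mkdir -p pics; ls; cat > h.py <<'E'
from plant import *
import numpy as np, cv2
from scipy.spatial.transform import Rotation as R
def snap(n,f):
    im=grab_frame(n); cv2.imwrite('pics/'+f,cv2.cvtColor(im,cv2.COLOR_RGB2BGR)); return im
def cam(n):
    p=camera_params(n); f=200/np.tan(np.radians(p['fovy'])/2)
    K=np.array([[f,0,p['cx']],[0,f,p['cy']],[0,0,1]]); return K,np.array(p['rvec'],float),np.array(p['tvec'],float),p
def proj(n,P):
    K,r,t,p=cam(n); return cv2.projectPoints(np.atleast_2d(np.array(P,float)),r,t,K,None)[0][:,0]
def ray(n,uv,z):
    K,r,t,p=cam(n); Rm=cv2.Rodrigues(r)[0]; c=-Rm.T@t; d=Rm.T@np.linalg.inv(K)@np.array([uv[0],uv[1],1.]); return c+d*(z-c[2])/d[2]
E
python3 - <<'E'
from h import *
for n in('scene','top'):
    snap(n,n+'0.png'); print(cam(n)[3])
print(read_state())
E
```

```text
pics
{'fovy': 53.81679809927867, 'cx': 310.13971465431774, 'cy': 195.46668753398353, 'rvec': array([ 0.66398794,  2.53345535, -1.28307999]), 'tvec': array([ 0.5833766 , -0.09283655,  1.26764041])}
{'fovy': 46.35243361265603, 'cx': 312.76798488096114, 'cy': 198.62300681217638, 'rvec': array([ 2.0044368 , -2.21923311,  0.23376947]), 'tvec': array([-0.0326758 ,  0.63025664,  1.30217629])}
{'clock': 0.1, 'qpos': array([ 1.24099201e+00,  4.23781921e-01,  1.63061188e+00,  2.39698992e-05,
        1.08859542e+00, -1.89841233e-02]), 'qvel': array([ 0.00020473, -0.00081172, -0.00273731,  0.00033405,  0.00013141,
       -0.00083374]), 'joint_torque': array([-4.65329390e-05, -5.58427906e+01, -2.82443404e+01,  2.67995682e-05,
        2.98234510e-03,  3.65802134e-05]), 'eef_pos': array([0.19095793, 0.5946201 , 0.24761315]), 'eef_rot': array([-4.86248676e-01, -3.10346712e+00,  2.15448388e-03]), 'ft_force': array([-0.90873377, -0.31028105, -0.2853423 ]), 'wrist_torque': array([ 0.06042858, -0.00902305,  0.02680195]), 'width': 0.08552765496673208}
```

View pics/scene0.png

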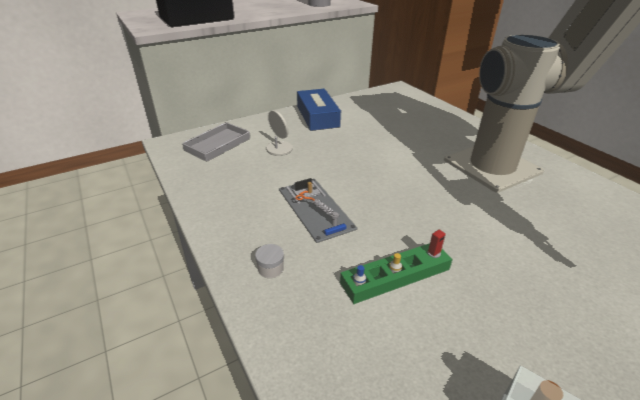

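View pics/top0.png

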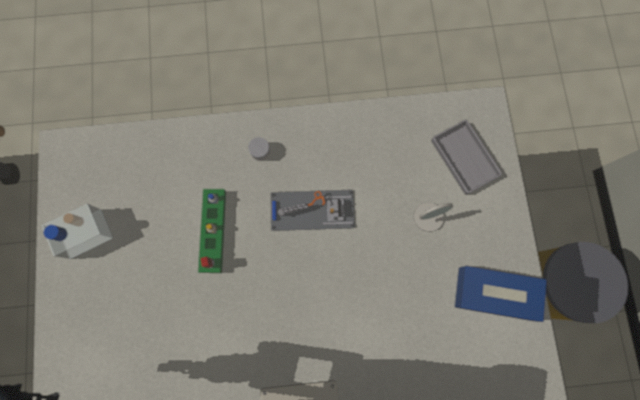

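The scene view shows the latch around (317,208), the tray around (397,270) with the red puller at (437,243), the jar at (270,260) and the mirror at (279,135). In the top view the latch is at (313,210), the tray at (211,230) and the puller at (206,262). I'll zoom in next.

```bash
python3 - <<'E'
from h import *
print(proj('top',[[0,0,0],[.19,.595,.25]]),proj('scene',[[0,0,0],[.19,.595,.25]]))
a=cv2.imread('pics/top0.png'); b=cv2.imread('pics/scene0.png')
cv2.imwrite('pics/c1.png',cv2.resize(a[180:280,190:370],None,fx=4.4,fy=4.4,interpolation=cv2.INTER_CUBIC))
cv2.imwrite('pics/c2.png',cv2.resize(b[170:310,270:460],None,fx=4.2,fy=4.2,interpolation=cv2.INTER_CUBIC))
E
```

```text
[[301.04517165 424.73468575]
 [ 35.50001178 393.26619857]] [[491.4972088  166.60607716]
 [755.32069783 238.2522681 ]]
```

View pics/c1.png

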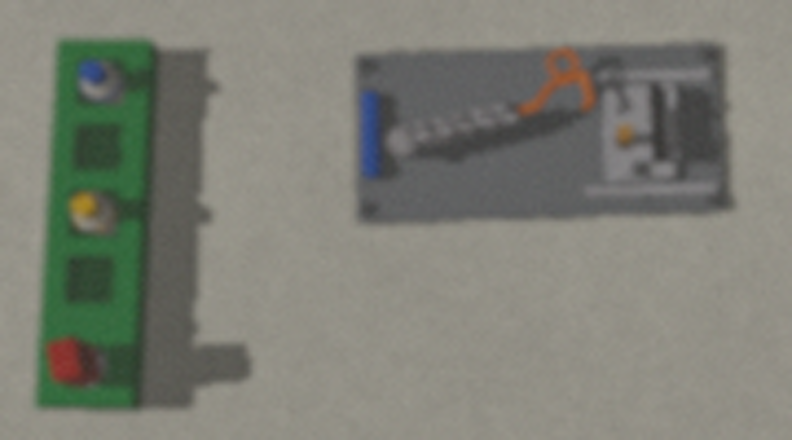

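View pics/c2.png

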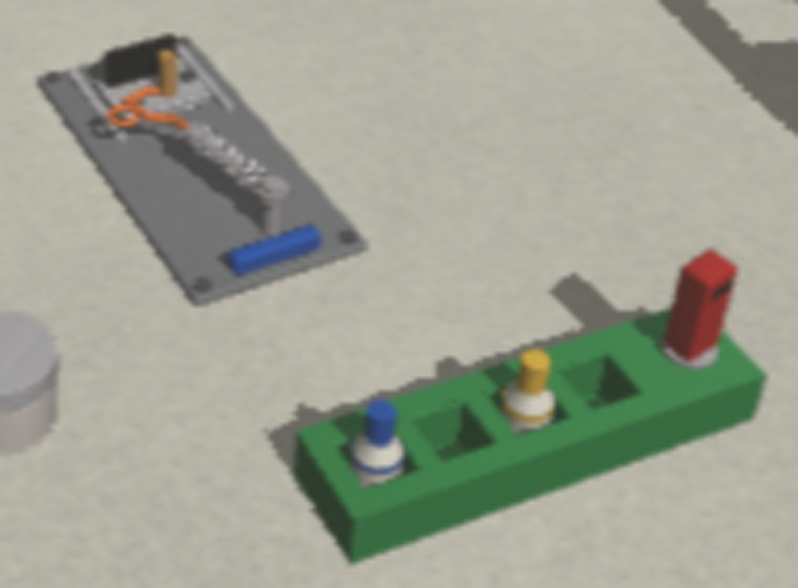

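```bash
cat > fit.py <<'E'
from h import *
from scipy.optimize import differential_evolution, minimize
S=4
def up(im): return cv2.resize(im,None,fx=S,fy=S,interpolation=cv2.INTER_CUBIC)
def toS(p): return (p+.5)*S-.5
def T(x,y,a,P):
    c,s=np.cos(a),np.sin(a); P=np.array(P,float); return np.c_[x+c*P[:,0]-s*P[:,1],y+s*P[:,0]+c*P[:,1],P[:,2]]
def box(lx,ly,z0,z1,cx=0,cy=0): return [[cx+i*lx/2,cy+j*ly/2,z] for i in(-1,1) for j in(-1,1) for z in(z0,z1)]
def sil(n,P,shape):
    q=toS(proj(n,P)); m=np.zeros(shape,np.uint8); h=cv2.convexHull(q.astype(np.float32))[:,0]
    cv2.fillPoly(m,[np.round(h*16).astype(np.int32)],1,shift=4); return m
def masks(n,fn,f):
    im=up(cv2.imread(fn)); return f(im.astype(int))
def green(i): return (i[...,1]>i[...,2]+25)&(i[...,1]>i[...,0]+20)
def red(i): return (i[...,2]>i[...,1]+60)&(i[...,2]>i[...,0]+60)&(i[...,1]<75)
def dogen(fitm,cams,x0,geom,rng):
    def cost(v):
        return sum((sil(n,T(v[0],v[1],v[2],geom),fitm[n].shape)!=fitm[n]).sum() for n in cams)
    b=[(x0[i]-rng[i],x0[i]+rng[i]) for i in range(3)]
    r=differential_evolution(cost,b,maxiter=40,popsize=10,seed=1,tol=1e-6,polish=False); return r.x,r.fun
E
python3 - <<'E'
from fit import *
F={'top':'pics/top0.png','scene':'pics/scene0.png'}
def roi(m,n,r):
    o=np.zeros_like(m,np.uint8); x0,y0,x1,y1=[int(k*S) for k in r[n]]; o[y0:y1,x0:x1]=m[y0:y1,x0:x1]; return o
# rough
p=lambda U,V:((U+.5)/4.4-.5+190,(V+.5)/4.4-.5+180)
print('tray c',ray('top',p(97,224),.034),'post',ray('top',p(624,133),.048),'pivot',ray('top',p(400,140),.047),'puller',ray('top',p(70,360),.09))
tr={'top':(190,180,240,280),'scene':(335,230,460,305)}
fm={n:roi(masks(n,F[n],green),n,tr) for n in F}
for n in fm:
    k=np.ones((61,61),np.uint8); fm[n]=cv2.morphologyEx(fm[n],cv2.MORPH_CLOSE,k)
    cv2.imwrite('pics/m_%s.png'%n,fm[n][160*S//1-0:300*S,180*S:380*S][::2,::2]*255 if n=='top' else fm[n][220*S:310*S,320*S:470*S]*255)
c=ray('top',p(97,224),.034)
# yaw guess from ends
a=ray('top',p(106,41),.034)-ray('top',p(87,406),.034); print('dir',np.arctan2(a[1],a[0]))
# puller end is x=-98 => +x points from puller end to the other end
yaw=np.arctan2(a[1],a[0])
g=box(.25,.064,0,.034)
for cams in(['top'],['scene'],['top','scene']):
    print(cams,dogen(fm,cams,[c[0],c[1],yaw],g,[.015,.015,.06]))
E
```

```text
tray c [0.56500566 0.21030945 0.034     ] post [ 0.58833548 -0.14827411  0.048     ] pivot [0.59904349 0.0018992  0.047     ] puller [0.47033873 0.22090634 0.09      ]
dir -0.10779698960792157
['top'] (array([ 0.57031118,  0.21418877, -0.07944546]), np.float64(3586.0))
['scene'] (array([ 0.56493963,  0.21300127, -0.10781513]), np.float64(3979.0))Traceback (most recent call last):
  File "<stdin>", line 20, in <module>
  File "fit.py", line 20, in dogen
    r=differential_evolution(cost,b,maxiter=40,popsize=10,seed=1,tol=1e-6,polish=False); return r.x,r.fun
    return fun(*args, **kwargs)
    ret = solver.solve()
    next(self)
    ~~~~^^^^^^
    energy = self.func(parameters)
    return self.f(x, *self.args)
           ~~~~~~^^^^^^^^^^^^^^^
  File "fit.py", line 18, in cost
    return sum((sil(n,T(v[0],v[1],v[2],geom),fitm[n].shape)!=fitm[n]).sum() for n in cams)
  File "fit.py", line 18, in <genexpr>
    return sum((sil(n,T(v[0],v[1],v[2],geom),fitm[n].shape)!=fitm[n]).sum() for n in cams)
                ~~~^^^^^^^^^^^^^^^^^^^^^^^^^^^^^^^^^^^^^^^^
  File "fit.py", line 10, in sil
    q=toS(proj(n,P)); m=np.zeros(shape,np.uint8); h=cv2.convexHull(q.astype(np.float32))[:,0]
          ~~~~^^^^^
  File "h.py", line 10, in proj
    K,r,t,p=cam(n); return cv2.projectPoints(np.atleast_2d(np.array(P,float)),r,t,K,None)[0][:,0]
            ~~~^^^
  File "h.py", line 7, in cam
    p=camera_params(n); f=200/np.tan(np.radians(p['fovy'])/2)
ValueError: time passes only in moves, steps and waits
```

View masks.

```bash
python3 - <<'E'
import re
s=open('h.py').read()
s=s.replace("def cam(n):\n    p=camera_params(n)","_C={}\ndef cam(n):\n    import pickle,os\n    if n not in _C:\n        f='cam_%s.pkl'%n\n        if not os.path.exists(f): pickle.dump(camera_params(n),open(f,'wb'))\n        _C[n]=pickle.load(open(f,'rb'))\n    p=_C[n]")
open('h.py','w').write(s)
E
cat >> fit.py <<'E'
def roi(m,n,r):
    o=np.zeros_like(m,np.uint8); x0,y0,x1,y1=[int(k*S) for k in r[n]]; o[y0:y1,x0:x1]=m[y0:y1,x0:x1]; return o
E
python3 - <<'E'
from fit import *
F={'top':'pics/top0.png','scene':'pics/scene0.png'}
x=[.568,.2135,-.09]
g=box(.25,.064,0,.034)
L=box(.254,.12,0,.008)
import sys
o=[]
for n,v,(x0,y0,x1,y1) in(('top',[.5703,.2142,-.0794],(190,180,240,280)),('scene',[.5649,.213,-.1078],(335,230,460,305))):
    im=up(cv2.imread(F[n])); 
    for vv,col in((v,(0,0,255)),(x,(255,0,0))):
        q=np.round(toS(proj(n,T(*vv,g)))).astype(int)
        for i,j in((0,1),(2,3),(4,5),(6,7),(0,2),(1,3),(4,6),(5,7),(0,4),(1,5),(2,6),(3,7)): cv2.line(im,tuple(int(k) for k in q[i]),tuple(int(k) for k in q[j]),col,1)
    cv2.imwrite('pics/ov_%s.png'%n,im[y0*S:y1*S,x0*S:x1*S])
E
```

```text
(no output)
```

View pics/ov_top.png

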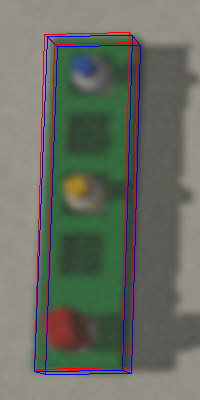

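View pics/ov_scene.png

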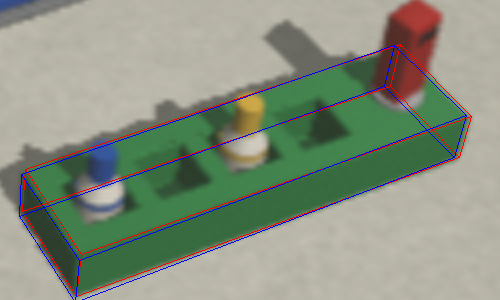

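```bash
python3 - <<'E'
import cv2,numpy as np
g=cv2.GaussianBlur(cv2.cvtColor(cv2.imread('pics/top0.png'),cv2.COLOR_BGR2GRAY),(0,0),1.5).astype(float)
gy=np.gradient(g,axis=0)
X=[];Y=[]
for c in range(45,500,10):
    e=130+(88-130)*(c-40)/465
    r=np.arange(int(e)-8,int(e)+9); v=np.abs(gy[r,c])**2; X.append(c);Y.append((r*v).sum()/v.sum())
X=np.array(X);Y=np.array(Y);p=np.polyfit(X,Y,1);print(np.round(Y-np.polyval(p,X),1))
g=cv2.GaussianBlur(cv2.cvtColor(cv2.imread('pics/scene0.png'),cv2.COLOR_BGR2GRAY),(0,0),1.5).astype(float)
gx=np.gradient(g,axis=1)
X=[];Y=[]
for r in range(150,390,10):
    e=150+(250-150)*(r-145)/(390-145)
    c=np.arange(int(e)-12,int(e)+13); k=c[np.argmax(np.abs(gx[r,c]))]; X.append(r);Y.append(k)
X=np.array(X);Y=np.array(Y);p=np.polyfit(X,Y,1);print(np.round(Y-np.polyval(p,X),1))
E
```

```text
[ 0.3  0.5 -0.1 -0.3  0.8  0.4 -1.6 -0.   0.1 -1.4 -1.4  0.1 -0.1  0.5
  0.1  0.4  1.5  1.3  0.   0.5  0.3 -0.9 -0.6 -0.  -0.3 -0.2 -0.3 -0.2
  1.2  0.3 -0.5  0.2 -0.9 -1.7 -0.8  0.2  0.5  0.3  0.6  1.1  1.6 -0.1
  0.5  1.  -1.7 -1.3]
[-0.1  0.4  0.9  0.4  0.9 -0.6 -0.1 -0.6 -0.1 -0.6 -0.1 -0.6 -0.1 -0.6
 -0.1  0.4 -0.1  0.4 -0.1  0.4 -0.1  0.4 -0.1  0.4]
```

```bash
python3 - <<'E'
import cv2,numpy as np
a=cv2.imread('pics/scene0.png');cv2.imwrite('pics/s2.png',cv2.resize(a,(800,500),interpolation=cv2.INTER_CUBIC))
a=cv2.imread('pics/top0.png');cv2.imwrite('pics/t2.png',cv2.resize(a,(800,500),interpolation=cv2.INTER_CUBIC))
E
```

```text
(no output)
```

View pics/t2.png

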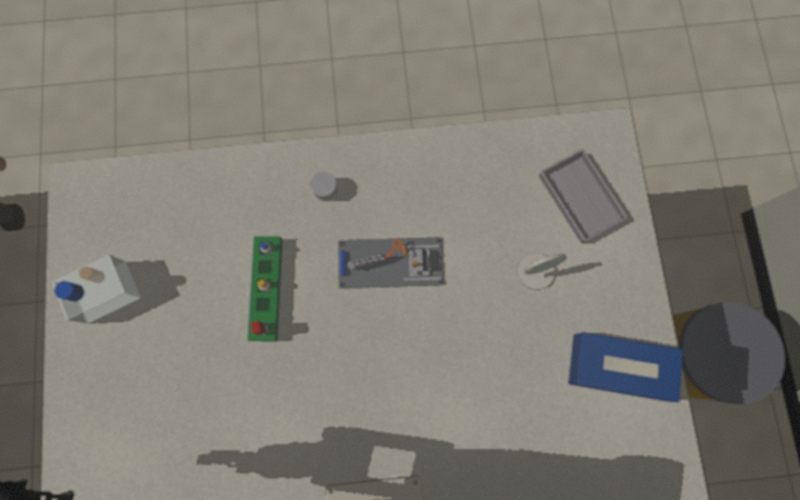

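```bash
cat > edge.py <<'E'
from fit import *
from scipy.optimize import least_squares
from scipy.ndimage import map_coordinates, gaussian_filter
def edgefit(cams,F,edges,x0,chan,rad=4,it=6):
    """edges: list of (P0,P1) object pts"""
    G={}
    for n in cams:
        im=cv2.imread(F[n]).astype(float); G[n]=gaussian_filter(chan(im),.8)
    v=np.array(x0,float)
    for k in range(it):
        r=max(2,rad-k*.5)
        obs=[]
        for n in cams:
            for P0,P1 in edges:
                s=np.linspace(.06,.94,40)[:,None]; P=np.array(P0)*(1-s)+np.array(P1)*s
                q=proj(n,T(*v,P)); d=q[-1]-q[0]; L=np.hypot(*d); d/=L; nn=np.array([-d[1],d[0]])
                t=np.linspace(-r,r,int(r*8)+1)
                xy=q[:,None,:]+t[None,:,None]*nn
                I=map_coordinates(G[n],[xy[...,1],xy[...,0]],order=1)
                I=gaussian_filter(I,[1,2])
                g=np.gradient(I,axis=1); a=np.abs(g)
                w=a**2; 
                j=a.argmax(1)
                for i in range(len(q)):
                    if 0<j[i]<len(t)-1:
                        obs.append((n,P[i],q[i]+t[j[i]]*nn,nn,a[i,j[i]]))
        A={n:[o for o in obs if o[0]==n] for n in cams}
        def res(u):
            out=[]
            for n in cams:
                if not A[n]: continue
                q=proj(n,T(*u,[o[1] for o in A[n]])); out.append(((q-np.array([o[2] for o in A[n]]))*np.array([o[3] for o in A[n]])).sum(1))
            return np.concatenate(out)
        s=least_squares(res,v,loss='soft_l1',f_scale=.3,x_scale=[.01,.01,.05]); v=s.x
    e=res(v); return v,np.median(np.abs(e)),e
def rect(lx,ly,z): 
    c=[(-lx/2,-ly/2,z),(lx/2,-ly/2,z),(lx/2,ly/2,z),(-lx/2,ly/2,z)]; return [(c[i],c[(i+1)%4]) for i in range(4)]
E
python3 - <<'E'
from edge import *
F={'top':'pics/top0.png','scene':'pics/scene0.png'}
sat=lambda i:i[...,1]-i[...,2]*.5-i[...,0]*.5
gray=lambda i:i.mean(2)
for cams in(['top'],['scene'],['top','scene']):
    v,m,e=edgefit(cams,F,rect(.25,.064,.034),[.567,.213,-.09],sat); print('tray',cams,np.round(v,4),m)
p=lambda U,V:((U+.5)/4.4-.5+190,(V+.5)/4.4-.5+180)
for cams in(['top'],['scene'],['top','scene']):
    v,m,e=edgefit(cams,F,rect(.254,.12,.008),[.594,-.075,-1.62],gray); print('latch',cams,np.round(v,4),m)
cs=[ray('top',p(*q),.008) for q in((357,57),(722,45),(732,208),(358,222))]; print(np.mean(cs,0),cs)
E
```

```text
tray ['top'] [ 0.5682  0.2111 -0.1125] 0.25041814430731946
tray ['scene'] [ 0.5669  0.2129 -0.1094] 0.035965339068028054
tray ['top', 'scene'] [ 0.5674  0.2123 -0.112 ] 0.24760156707355552
latch ['top'] [ 0.6021 -0.0941 -1.6416] 0.26264460091419367
latch ['scene'] [ 0.6047 -0.0853 -1.6408] 0.26613076428328114
latch ['top', 'scene'] [ 0.6028 -0.0937 -1.6401] 0.5014856106925472
[ 0.60192428 -0.09447964  0.008     ] [array([0.66818072, 0.02863962, 0.008     ]), array([ 0.65086344, -0.22550095,  0.008     ]), array([ 0.53612904, -0.21859371,  0.008     ]), array([0.55252393, 0.03753648, 0.008     ])]
```

```bash
python3 - <<'E'
from edge import *
F={'top':'pics/top0.png','scene':'pics/scene0.png'}
gray=lambda i:i.mean(2)
for cams in(['top'],['scene'],['top','scene']):
    v,m,e=edgefit(cams,F,rect(.254,.12,.008),[.602,-.094,-1.641],gray,rad=3); print('latch',cams,np.round(v,4),m)
v=[.602,-.094,-1.641]
for n,(x0,y0,x1,y1) in(('top',(260,180,365,240)),('scene',(270,170,360,245))):
    im=cv2.resize(cv2.imread(F[n]),None,fx=8,fy=8,interpolation=cv2.INTER_CUBIC)[y0*8:y1*8,x0*8:x1*8].copy()
    def dr(P,col):
        q=(proj(n,T(*v,P))+.5)*8-.5-[x0*8,y0*8]; cv2.polylines(im,[np.round(q).astype(np.int32)],False,col,1)
    for a,b in rect(.254,.12,.008): dr([a,b],(0,255,255))
    print(n,proj(n,T(*v,[[-.085,0,.047],[.075,0,.048]])))
    cv2.imwrite('pics/l_%s.png'%n,cv2.resize(im,None,fx=.9,fy=.9))
E
```

```text
latch ['top'] [ 0.6021 -0.0941 -1.6414] 0.2534247102460446
latch ['scene'] [ 0.6047 -0.0852 -1.6403] 0.27661666980145094
latch ['top', 'scene'] [ 0.6028 -0.0946 -1.6404] 0.4984175383584511
top [[283.99889068 208.10925832]
 [338.0180363  206.37272973]]
scene [[329.02413123 211.99564749]
 [303.15867858 180.02031035]]
```

View pics/l_top.png

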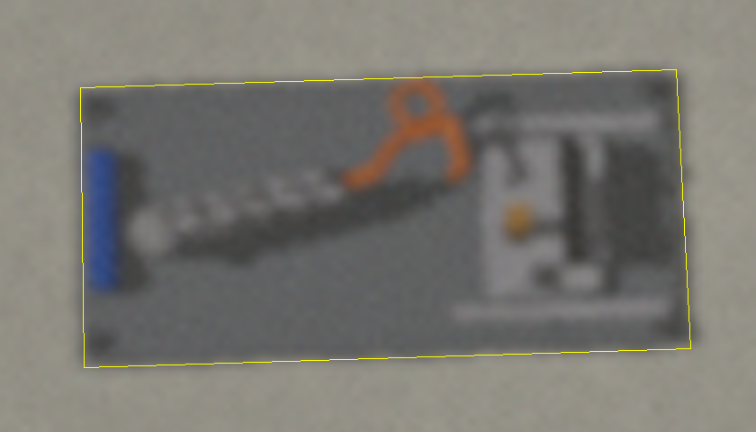

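View pics/l_scene.png

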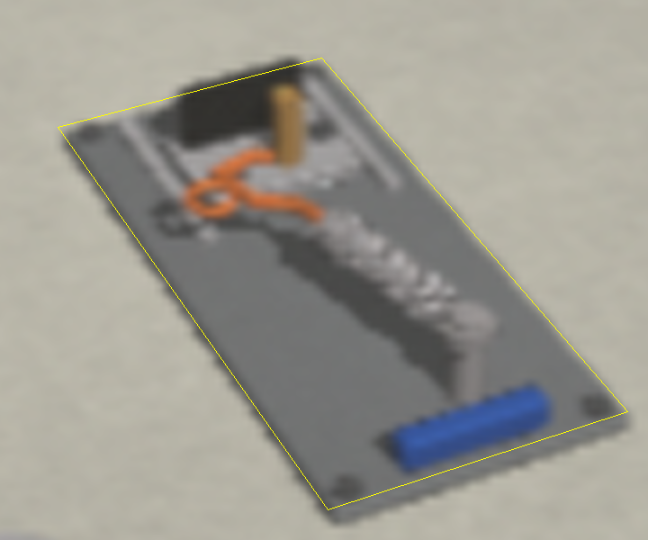

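```bash
python3 - <<'E'
from h import *
from fit import T
v=[.602,-.094,-1.641]
c,s=np.cos(v[2]),np.sin(v[2]); Rm=np.array([[c,-s],[s,c]])
def loc(p): return Rm.T@(np.array(p[:2])-v[:2])
cr=lambda o,U,V:(o[0]+(U/.9+.5)/8-.5,o[1]+(V/.9+.5)/8-.5)
for n,o,eye,post,piv in(('top',(260,180),(414,103),(518,218),(150,232)),('scene',(270,170),(210,198),(288,91),(472,318))):
    e=loc(ray(n,cr(o,*eye),.040)); p=loc(ray(n,cr(o,*post),.048)); r=loc(ray(n,cr(o,*piv),.047))
    d=e-[-.085,0]; print(n,'eye',e,'post',p,'pivot',r,'len',np.hypot(*d),np.hypot(.119,.0235),'swing',np.arctan2(d[1],d[0])-np.arctan2(.0235,.119))
# hook overlay
F={'top':'pics/top0.png','scene':'pics/scene0.png'}
for n,(x0,y0,x1,y1) in(('top',(260,180,365,240)),('scene',(270,170,360,245))):
    im=cv2.resize(cv2.imread(F[n]),None,fx=8,fy=8,interpolation=cv2.INTER_CUBIC)[y0*8:y1*8,x0*8:x1*8].copy()
    for sw,col in((.16,(255,0,0)),(.22,(0,255,0))):
        def dr(P):
            P=np.array(P); P=np.c_[P,np.full(len(P),.04)]; P=T(-.085,0,sw,P); q=(proj(n,T(*v,P))+.5)*8-.5-[x0*8,y0*8]; cv2.polylines(im,[np.round(q).astype(np.int32)],False,col,1)
        a=np.linspace(0,6.283,30); dr(np.c_[.119+.0087*np.cos(a),.0235+.0087*np.sin(a)]); dr([[0,0],[.09,0],[.1,.012],[.1305,.012],[.1305,-.006],[.1265,-.009]])
    cv2.imwrite('pics/h_%s.png'%n,cv2.resize(im,None,fx=.9,fy=.9))
E
```

```text
top eye [0.01437957 0.0416701 ] post [ 0.05532093 -0.00982885] pivot [-0.09584835 -0.01072477] len 0.10776222375135198 0.12129818630136231 swing 0.20206452992413
scene eye [0.01575002 0.04026189] post [ 0.05715729 -0.01180123] pivot [-0.09792518 -0.01073774] len 0.10849694597544268 0.12129818630136231 swing 0.1852098425710757
```

View pics/h_top.png

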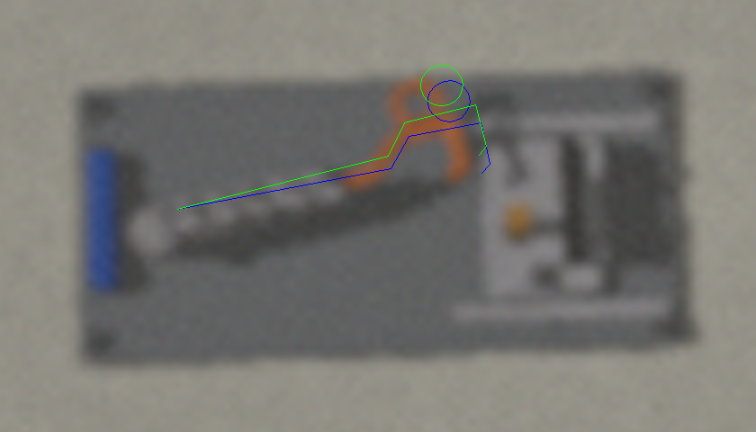

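View pics/h_scene.png

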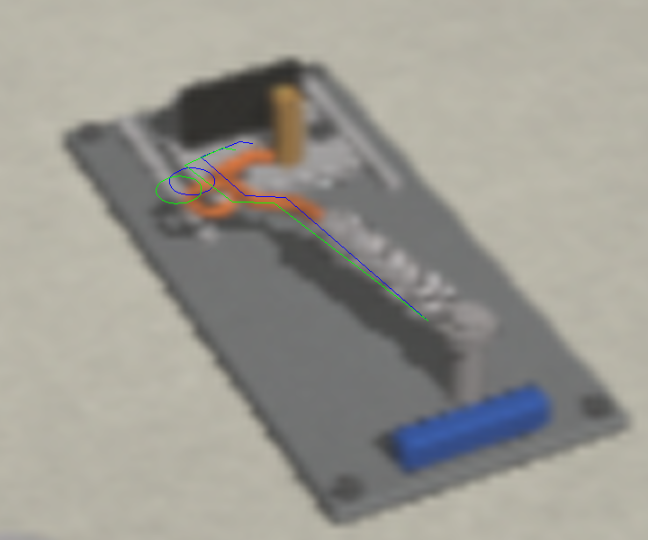

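```bash
python3 - <<'E'
from h import *
from fit import T
v0=[.602,-.094,-1.641]
o=T(*v0,[[-.0119,-.0108,0]])[0]; v=[o[0],o[1],v0[2]]; print(v)
c,s=np.cos(v[2]),np.sin(v[2]); Rm=np.array([[c,-s],[s,c]])
def loc(p): return Rm.T@(np.array(p[:2])-v[:2])
cr=lambda o,U,V:(o[0]+(U/.9+.5)/8-.5,o[1]+(V/.9+.5)/8-.5)
for n,o,eye,post,piv in(('top',(260,180),(414,103),(518,218),(150,232)),('scene',(270,170),(210,198),(288,91),(472,318))):
    w=ray(n,cr(o,*eye),.040);e=loc(w); p=loc(ray(n,cr(o,*post),.048)); r=loc(ray(n,cr(o,*piv),.047))
    d=e-[-.085,0]; print(n,'eye',e,w,'post',p,'pivot',r,'len',np.hypot(*d),np.hypot(.119,.0235),'swing',np.arctan2(d[1],d[0])-np.arctan2(.0235,.119))
F={'top':'pics/top0.png','scene':'pics/scene0.png'}
for n,(x0,y0,x1,y1) in(('top',(260,180,365,240)),('scene',(270,170,360,245))):
    im=cv2.resize(cv2.imread(F[n]),None,fx=8,fy=8,interpolation=cv2.INTER_CUBIC)[y0*8:y1*8,x0*8:x1*8].copy()
    def pl(P,col): 
        q=(proj(n,T(*v,P))+.5)*8-.5-[x0*8,y0*8]; cv2.polylines(im,[np.round(q).astype(np.int32)],False,col,1)
    for sw,col in((.2,(255,0,0)),(.22,(0,255,0))):
        def dr(P):
            P=np.array(P); P=np.c_[P,np.full(len(P),.04)]; pl(T(-.085,0,sw,P),col)
        a=np.linspace(0,6.283,30); dr(np.c_[.119+.0087*np.cos(a),.0235+.0087*np.sin(a)]); dr([[0,0],[.09,0],[.1,.012],[.1305,.012],[.1305,-.006],[.1265,-.009]])
    px=.067
    for z in(.016,.048): pl([[px+i*.005,j*.005,z] for i,j in((-1,-1),(1,-1),(1,1),(-1,1),(-1,-1))],(0,255,255))
    for z in(.018,.046): pl([[px+.0195+i*.006,j,z] for i,j in((0,-.017),(1,-.017),(1,.035),(0,.035),(0,-.017))],(0,0,255))
    cv2.imwrite('pics/i_%s.png'%n,cv2.resize(im,None,fx=.9,fy=.9))
E
```

```text
[np.float64(0.5920613409134571), np.float64(-0.08137173584527632), -1.641]
top eye [0.02627957 0.0524701 ] [ 0.64255878 -0.11126715  0.04      ] post [0.06722093 0.00097115] pivot [-8.39483542e-02  7.52277131e-05] len 0.12302948769698097 0.12129818630136231 swing 0.24563150522381355
scene eye [0.02765002 0.05106189] [ 0.64105792 -0.11253544  0.04      ] post [ 0.06905729 -0.00100123] pivot [-8.60251840e-02  6.22578413e-05] len 0.12368243500880023 0.12129818630136231 swing 0.23060707094128635
```

View pics/i_top.png

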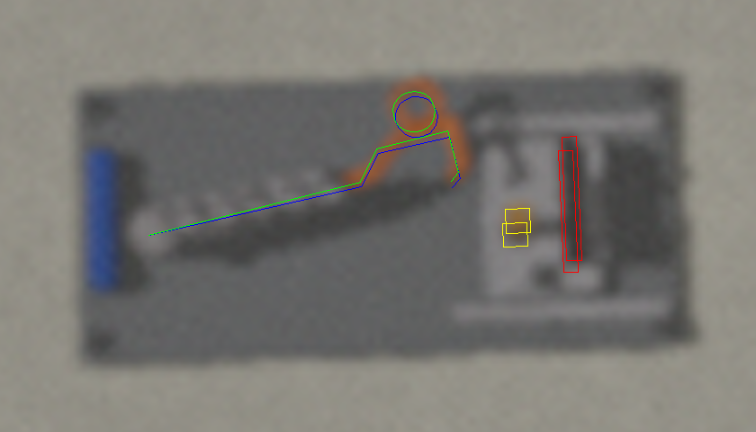

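View pics/i_scene.png

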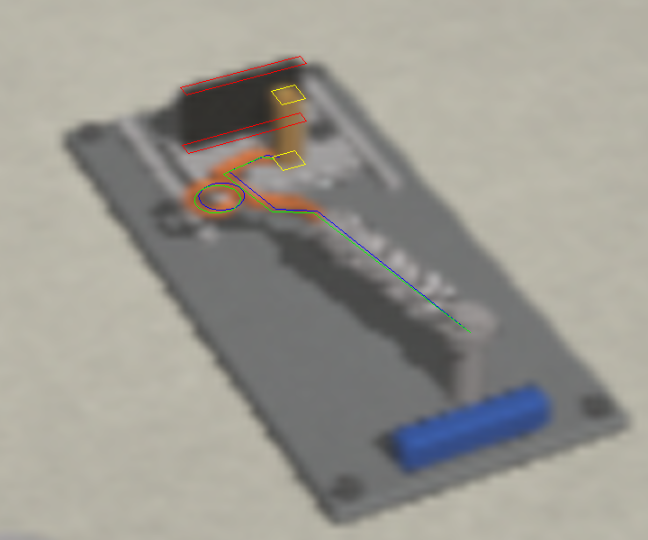

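```bash
python3 - <<'E'
from fit import *
F={'top':'pics/top0.png','scene':'pics/scene0.png'}
rr={'top':(195,245,225,280),'scene':(420,225,455,262)}
red=lambda i:(i[...,2]>i[...,1]*1.6)&(i[...,2]>i[...,0]*1.6)&(i[...,2]>60)
fm={n:roi(masks(n,F[n],red),n,rr) for n in F}
for n in fm: fm[n]=cv2.morphologyEx(fm[n],cv2.MORPH_CLOSE,np.ones((15,15),np.uint8)); print(n,fm[n].sum())
sock=T(.5674,.2123,-.112,[[-.098,0,0]])[0]; print('socket',sock)
g=box(.026,.020,.038,.096)
def cost(v,cams): return sum((sil(n,T(v[0],v[1],v[2],g),fm[n].shape)!=fm[n]).sum() for n in cams)
for cams in(['top'],['scene'],['top','scene']):
    best=[]
    for yaw in np.arange(0,np.pi,.2):
        r=minimize(cost,[sock[0],sock[1],yaw],args=(cams,),method='Nelder-Mead',options=dict(initial_simplex=[[sock[0]+a,sock[1]+b,yaw+c] for a,b,c in((0,0,0),(.004,0,0),(0,.004,0),(0,0,.15))])); best.append((r.fun,*np.round(r.x,4)))
    best.sort(); print(cams,best[:4])
v=best[0][1:]
for n,(x0,y0,x1,y1) in rr.items():
    im=cv2.resize(cv2.imread(F[n]),None,fx=12,fy=12,interpolation=cv2.INTER_CUBIC)
    q=np.round((proj(n,T(*v,g))+.5)*12-.5).astype(int)
    for i,j in((0,1),(2,3),(4,5),(6,7),(0,2),(1,3),(4,6),(5,7),(0,4),(1,5),(2,6),(3,7)): cv2.line(im,tuple(map(int,q[i])),tuple(map(int,q[j])),(255,255,0),1)
    q=np.round((proj(n,[[sock[0],sock[1],.034],[sock[0],sock[1],.096]])+.5)*12-.5).astype(int); cv2.line(im,tuple(map(int,q[0])),tuple(map(int,q[1])),(0,255,255),1)
    cv2.imwrite('pics/p_%s.png'%n,im[y0*12:y1*12,x0*12:x1*12])
a=cv2.imread('pics/p_top.png');b=cv2.imread('pics/p_scene.png'); h=max(a.shape[0],b.shape[0]); c=np.zeros((h,a.shape[1]+b.shape[1],3),np.uint8);c[:a.shape[0],:a.shape[1]]=a;c[:b.shape[0],a.shape[1]:]=b; cv2.imwrite('pics/p.png',c)
st=read_state(); M=R.from_rotvec(st['eef_rot']).as_matrix(); print(M.round(3),st['ft_force'])
E
```

```text
top 989
scene 4201
socket [0.47001401 0.22325307 0.        ]
['top'] [(np.float64(842.0), np.float64(0.471), np.float64(0.2248), np.float64(1.0558)), (np.float64(844.0), np.float64(0.4708), np.float64(0.2245), np.float64(0.9429)), (np.float64(844.0), np.float64(0.4716), np.float64(0.2261), np.float64(2.6873)), (np.float64(849.0), np.float64(0.4719), np.float64(0.2244), np.float64(2.7721))]
['scene'] [(np.float64(627.0), np.float64(0.4666), np.float64(0.223), np.float64(0.463)), (np.float64(630.0), np.float64(0.4664), np.float64(0.2229), np.float64(3.6164)), (np.float64(631.0), np.float64(0.4665), np.float64(0.2229), np.float64(0.4589)), (np.float64(649.0), np.float64(0.4686), np.float64(0.2245), np.float64(0.4949))]
['top', 'scene'] [(np.float64(1613.0), np.float64(0.4687), np.float64(0.2245), np.float64(0.513)), (np.float64(1631.0), np.float64(0.4687), np.float64(0.2245), np.float64(0.4867)), (np.float64(1633.0), np.float64(0.4701), np.float64(0.2252), np.float64(0.8171)), (np.float64(1648.0), np.float64(0.4702), np.float64(0.2252), np.float64(0.8079))]
[[-0.952  0.306 -0.   ]
 [ 0.306  0.952 -0.001]
 [ 0.    -0.001 -1.   ]] [-0.90873377 -0.31028105 -0.2853423 ]
```

View pics/p.png

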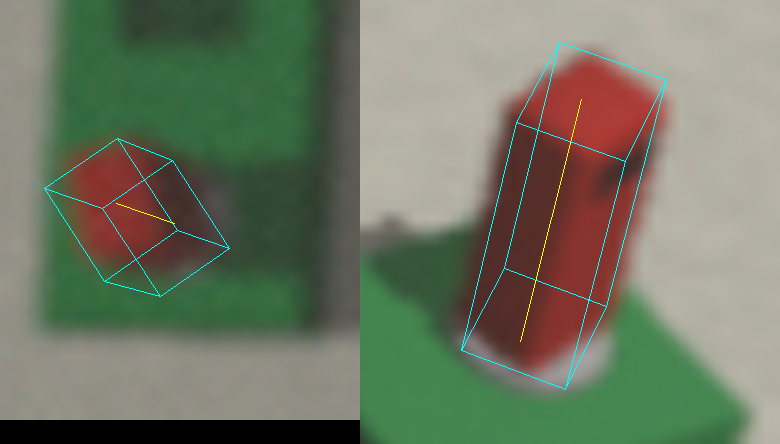

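```bash
python3 - <<'E'
from h import *
f=lambda x,y,z:ray('scene',(420+(x-360+.5)/12-.5,225+(y+.5)/12-.5),z)[:2]
P=[f(*p,.096) for p in((592,48),(670,92),(566,148),(640,148),(512,102))]
P=dict(zip(['top','right','bot','br','left'],P)); 
for k in P: print(k,P[k])
for a,b in(('top','left'),('left','bot'),('bot','br'),('top','right'),('right','br')):
    d=P[b]-P[a]; print(a,b,np.hypot(*d),np.arctan2(d[1],d[0]))
# edge with constant handles: lower corner at z .038
print(f(528,368,.038),f(460,325,.038),f(612,325,.038))
E
python3 - <<'E'
import cv2
b=cv2.imread('pics/scene0.png'); b=cv2.resize(b,None,fx=16,fy=16,interpolation=cv2.INTER_LANCZOS4)
cv2.imwrite('pics/p2.png',b[226*16:262*16,420*16:458*16])
E
```

```text
top [0.45818769 0.21371773]
right [0.45451599 0.22990093]
bot [0.48202177 0.23183504]
br [0.47034853 0.23844026]
left [0.48173558 0.2176573 ]
top left 0.023875165603311255 0.16576499638909398
left bot 0.014180625345433963 1.5506138323894718
bot br 0.013412431968149622 2.62666675014539
top right 0.016594494023100363 1.793903048695963
right br 0.017988602603543662 0.49463225389709203
[0.47731443 0.23198792] [0.48046851 0.21698939] [0.45521559 0.23126856]
```

View pics/p2.png

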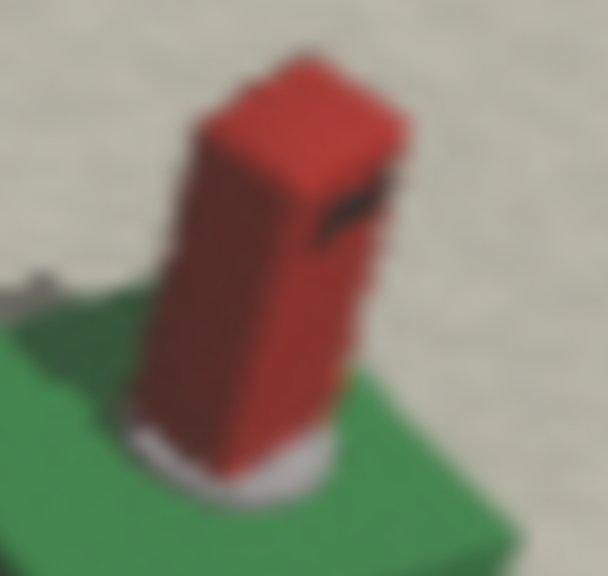

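```bash
python3 - <<'E'
from fit import *
f=lambda x,y,z:ray('scene',(420+(x+.5)/16-.5,226+(y+.5)/16-.5),z)[:2]
n=['top','right','bot','left'];P=[f(*p,.096) for p in((310,55),(410,122),(302,192),(200,130))]
for i in range(4):
    d=P[(i+1)%4]-P[i]; print(n[i],P[i],np.hypot(*d),np.arctan2(d[1],d[0]))
print(np.mean(P,0))
im=cv2.imread('pics/scene0.png'); im=cv2.resize(im,None,fx=16,fy=16,interpolation=cv2.INTER_CUBIC)
for v,col in(((.4675,.2235,-.112),(255,255,0)),((.4675,.2235,.05),(0,255,255))):
    q=np.round((proj('scene',T(*v,box(.026,.02,.038,.096)))+.5)*16-.5).astype(int)
    for i,j in((0,1),(2,3),(4,5),(6,7),(0,2),(1,3),(4,6),(5,7),(0,4),(1,5),(2,6),(3,7)): cv2.line(im,tuple(map(int,q[i])),tuple(map(int,q[j])),col,1)
cv2.imwrite('pics/p3.png',im[226*16:262*16,420*16:458*16])
E
```

```text
top [0.45916306 0.21482505] 0.01725347501078004 1.683942897651428
right [0.45721505 0.2319682 ] 0.02333044932918501 0.13987093072568044
bot [0.48031766 0.23522082] 0.016549075804302267 -1.3773085906245734
left [0.48349976 0.21898056] 0.024688925913265103 -2.9724728596552357
[0.47004888 0.22524866]
```

View pics/p3.png

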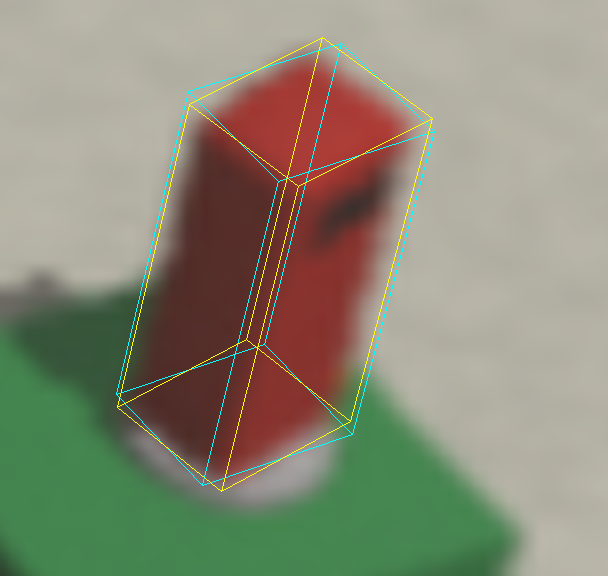

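```bash
cat > mv.py <<'E'
from h import *
def tgt(P,ang=None):
    """ang: desired world angle of tool y; prints required rotation about tool and shift in tool axes after rotation"""
    st=read_state(); M=R.from_rotvec(st['eef_rot']).as_matrix()
    if ang is None: D=M
    else: D=np.c_[np.cross([np.cos(ang),np.sin(ang),0],[0,0,-1]),[np.cos(ang),np.sin(ang),0],[0,0,-1]]
    rv=R.from_matrix(M.T@D).as_rotvec(); d=D.T@(np.array(P)-st['eef_pos'])
    print('t',st['clock'],'pos',st['eef_pos'].round(4),'rot(tool)',rv.round(4),'shift after rot',d.round(4),'F',st['ft_force'].round(2),'w',st['width'])
E
python3 -c "
from mv import *
tgt([.470,.2245,.16],1.71)"
```

```text
t 0.1 pos [0.191  0.5946 0.2476] rot(tool) [-1.4e-03 -4.0e-04 -4.5e-01] shift after rot [-0.225  -0.4053  0.0876] F [-0.91 -0.31 -0.29] w 0.08552765496673208
```

{"api": "arm_command", "payload": {"deltas": [[[0,0,0],[0,0,-0.15]],[[0,0,0],[0,0,-0.15]],[[0,0,0],[0,0,-0.15]],[[-0.025,-0.045,0],[0,0,0]],[[-0.025,-0.045,0],[0,0,0]],[[-0.025,-0.045,0],[0,0,0]],[[-0.025,-0.045,0],[0,0,0]],[[-0.025,-0.045,0],[0,0,0]],[[-0.025,-0.045,0],[0,0,0]],[[-0.025,-0.045,0],[0,0,0]],[[-0.025,-0.045,0],[0,0,0]],[[-0.025,-0.045,0.04],[0,0,0]]], "grip": 1, "squeeze": 60}}

```text
clock: 1.6
eef_pos: [0.4717, 0.2263, 0.2119]
eef_rot: [-0.218, 3.128, 0.004]
ft_force: [0.6, 0.6, -0.7]
width: 0.0857
```

```bash
python3 -c "
from mv import *
tgt([.470,.2245,.064],1.71); snap('scene','s3.png');snap('top','t3.png')"
```

```text
t 1.6 pos [0.4717 0.2263 0.2119] rot(tool) [ 0.0018  0.0062 -0.0001] shift after rot [ 0.0019 -0.0016  0.1479] F [ 0.58  0.61 -0.71] w 0.08567353283552136
```

{"api": "arm_command", "payload": {"deltas": [[[0,0,0.03],[0,0,0]],[[0,0,0.03],[0,0,0]],[[0,0,0.02],[0,0,0]],[[0,0,0],[0,0,0]],[[0,0,0],[0,0,0]]]}}

```text
clock: 2.33
eef_pos: [0.4691, 0.2274, 0.1307]
eef_rot: [-0.219, 3.133, 0.0]
ft_force: [-0.9, -0.0, 0.3]
width: 0.0854
```

```bash
python3 -c "
from mv import *
tgt([.470,.2245,.064],1.71); a=snap('scene','s4.png');b=snap('top','t4.png')
A=cv2.imread('pics/s4.png')[190:290,380:480];B=cv2.imread('pics/t4.png')[190:290,170:270]
cv2.imwrite('pics/st4.png',np.hstack([cv2.resize(k,(400,400),interpolation=2) for k in(A,B)]))"
```

```text
t 2.325 pos [0.4691 0.2274 0.1307] rot(tool) [0.0003 0.0008 0.0004] shift after rot [-0.0005 -0.003   0.0667] F [-0.94 -0.02  0.29] w 0.08535040025502763
```

View pics/st4.png

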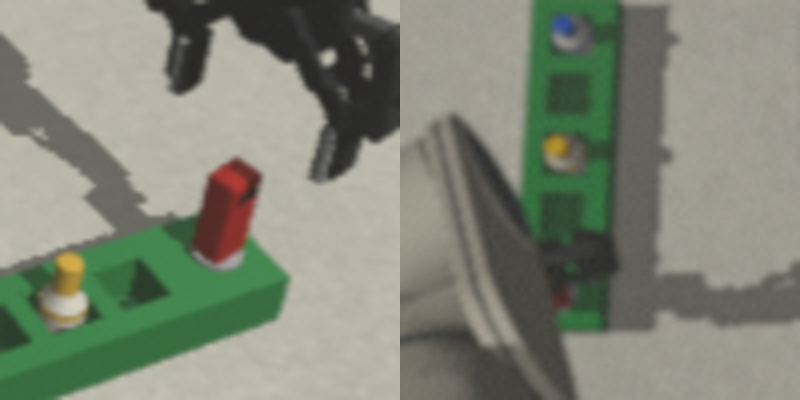

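The handle stands between the open fingers, so I can descend.

{"api": "arm_command", "payload": {"deltas": [[[0,-0.003,0.02],[0,0,0]],[[0,0,0.02],[0,0,0]],[[0,0,0.015],[0,0,0]],[[0,0,0.011],[0,0,0]],[[0,0,0],[0,0,0]],[[0,0,0],[0,0,0]]]}}

```text
clock: 3.18
eef_pos: [0.4696, 0.2241, 0.0643]
eef_rot: [-0.218, 3.133, 0.0]
ft_force: [0.2, -0.1, 0.3]
width: 0.0854
```

{"api": "arm_command", "payload": {"deltas": [[[0,0,0],[0,0,0]],[[0,0,0],[0,0,0]],[[0,0,0],[0,0,0]],[[0,0,0],[0,0,0]],[[0,0,0],[0,0,0]],[[0,0,0],[0,0,0]],[[0,0,0],[0,0,0]],[[0,0,0],[0,0,0]]], "grip": -1, "squeeze": 50}}

```text
clock: 4.18
eef_pos: [0.4694, 0.2239, 0.0642]
eef_rot: [-0.218, 3.134, 0.0]
ft_force: [-1.5, -0.2, 4.7]
width: 0.0194
```

```bash
python3 -c "
from mv import *
tgt([.470,.2245,.064],1.71); a=snap('scene','s5.png')
A=cv2.imread('pics/s5.png')[200:280,390:470]
cv2.imwrite('pics/st5.png',cv2.resize(A,(480,480),interpolation=2))"
```

```text
t 4.175 pos [0.4694 0.2239 0.0642] rot(tool) [ 0.0001  0.0003 -0.    ] shift after rot [-0.0007  0.0005  0.0002] F [-1.53 -0.16  4.72] w 0.019435928369612072
```

View pics/st5.png

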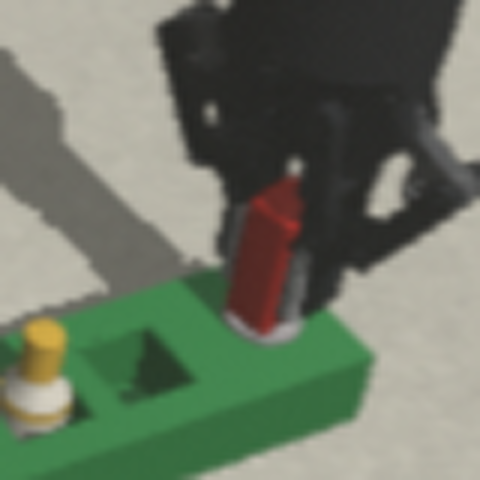

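{"api": "arm_command", "payload": {"deltas": [[[0,0,-0.01],[0,0,0]],[[0,0,-0.02],[0,0,0]],[[0,0,-0.025],[0,0,0]],[[0,0,-0.02],[0,0,0]],[[0,0,0],[0,0,0]],[[0,0,0],[0,0,0]]]}}

```text
clock: 4.97
eef_pos: [0.4688, 0.2237, 0.1385]
eef_rot: [0.218, -3.133, 0.0]
ft_force: [0.7, -0.0, -1.0]
width: 0.0198
```

```bash
python3 -c "
from mv import *
tgt([.6418,-.1119,.139]); a=snap('scene','s6.png'); snap('top','t6.png')
A=cv2.imread('pics/s6.png')[180:280,390:490];B=cv2.imread('pics/t6.png')[190:290,170:270]
cv2.imwrite('pics/st6.png',np.hstack([cv2.resize(k,(400,400),interpolation=2) for k in(A,B)]))"
```

```text
t 4.975 pos [0.4688 0.2237 0.1385] rot(tool) [0. 0. 0.] shift after rot [-0.1247 -0.3564 -0.0005] F [ 0.69 -0.02 -0.97] w 0.019785832200856217
```

View pics/st6.png

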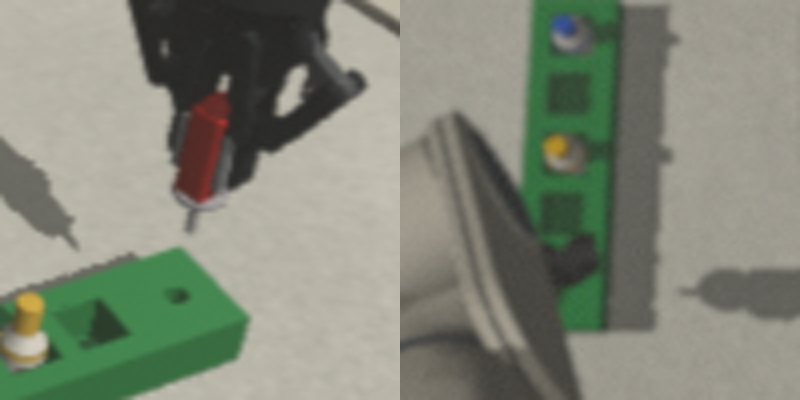

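```bash
python3 -c "
from mv import *
f=lambda x,y:(390+(x+.5)/4-.5,180+(y+.5)/4-.5)
print(ray('scene',f(188,231),.0803),ray('scene',f(178,296),.034))
print(proj('scene',[[.4688,.2237,.0803],[.4700,.2237,.0803],[.47,.2233,.034]]),f(188,231),f(178,296))"
```

```text
[0.46852151 0.22157011 0.0803    ] [0.46908271 0.22619844 0.034     ]
[[437.21426648 237.98037211]
 [436.81264829 238.16048646]
 [432.93095349 252.98408681]] (436.625, 237.375) (434.125, 253.625)
```

{"api": "arm_command", "payload": {"deltas": [[[-0.0125,-0.0356,0],[0,0,0]],[[-0.0125,-0.0356,0],[0,0,0]],[[-0.0125,-0.0356,0],[0,0,0]],[[-0.0125,-0.0356,0],[0,0,0]],[[-0.0125,-0.0356,0],[0,0,0]],[[-0.0125,-0.0356,0],[0,0,0]],[[-0.0125,-0.0356,0],[0,0,0]],[[-0.0125,-0.0356,0],[0,0,0]],[[-0.0125,-0.0356,0],[0,0,0]],[[-0.0122,-0.036,0],[0,0,0]],[[0,0,0.015],[0,0,0]],[[0,0,0],[0,0,0]]]}}

```text
clock: 6.58
eef_pos: [0.6401, -0.1112, 0.1213]
eef_rot: [0.217, -3.129, -0.002]
ft_force: [-0.2, 1.0, -1.1]
width: 0.0197
```

{"api": "arm_command", "payload": {"deltas": [[[0,0,0],[0,0,0]],[[0,0,0],[0,0,0]]]}}

```text
clock: 6.82
eef_pos: [0.6421, -0.1109, 0.1242]
eef_rot: [-0.22, 3.134, 0.0]
ft_force: [0.3, -0.3, -1.7]
width: 0.0194
```

```bash
python3 -c "
from mv import *
tgt([.6418,-.1119,.12]); a=snap('scene','s7.png'); snap('top','t7.png')
A=cv2.imread('pics/s7.png')[160:230,270:340];B=cv2.imread('pics/t7.png')[170:240,270:340]
cv2.imwrite('pics/st7.png',np.hstack([cv2.resize(k,(400,400),interpolation=2) for k in(A,B)]))"
```

```text
t 6.825 pos [ 0.6421 -0.1109  0.1242] rot(tool) [0. 0. 0.] shift after rot [ 0.0005 -0.001   0.0042] F [ 0.27 -0.29 -1.73] w 0.01937852665657689
```

View pics/st7.png

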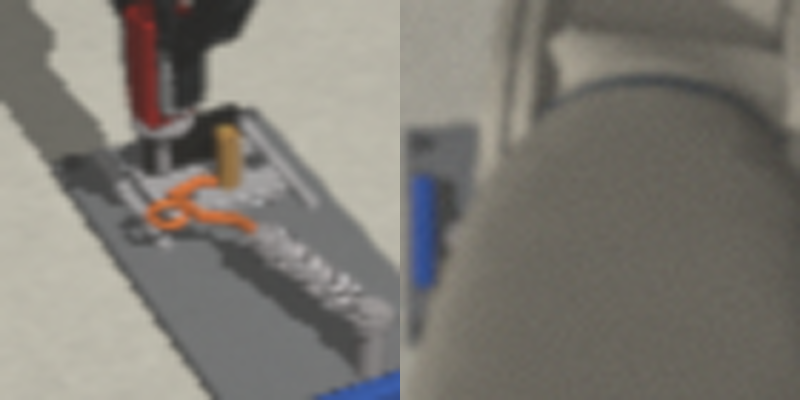

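```bash
python3 -c "
from mv import *
A=cv2.imread('pics/s7.png')[175:205,285:315]; cv2.imwrite('pics/z7.png',cv2.resize(A,(600,600),interpolation=2))
f=lambda u,v:((u-285+.5)*20-.5,(v-175+.5)*20-.5)
for P in([.6421,-.1109,.066],[.6421,-.1109,.040],[.6418,-.1119,.04]): print(f(*proj('scene',[P])[0]))"
```

```text
(np.float64(278.8454425904065), np.float64(303.3783482941409))
(np.float64(282.9428914278385), np.float64(459.24577849883474))
(np.float64(281.4482189829341), np.float64(454.7775857387911))
```

View pics/z7.png

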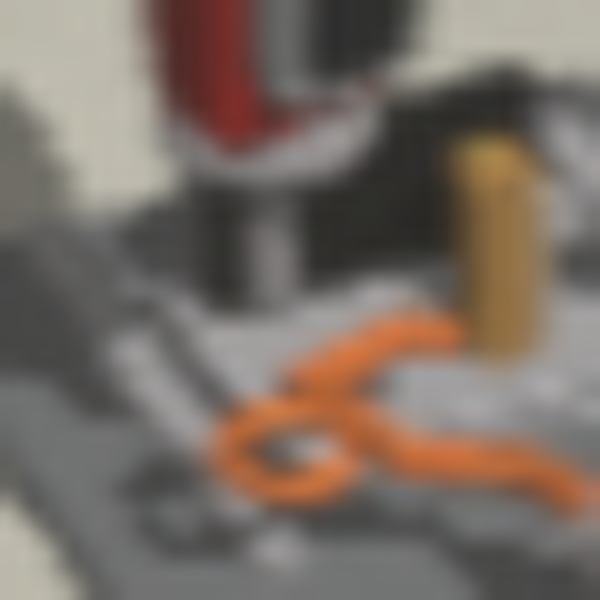

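```bash
python3 -c "
from mv import *
g=lambda x,y:(285+(x+.5)/20-.5,175+(y+.5)/20-.5)
d=(ray('scene',g(290,450),.04)-ray('scene',g(276,461),.04)); print(d)
st=read_state(); tgt(st['eef_pos']+np.array([d[0],d[1],-.036]))"
```

```text
[-0.00282972 -0.00127742  0.        ]
t 6.925 pos [ 0.6423 -0.1111  0.1244] rot(tool) [0. 0. 0.] shift after rot [ 0.003  -0.0009  0.036 ] F [ 0.3  -0.23 -0.86] w 0.01949598798304381
```

{"api": "arm_command", "payload": {"deltas": [[[0.002,-0.001,0.01],[0,0,0]],[[0,0,0.01],[0,0,0]],[[0,0,0.004],[0,0,0]],[[0,0,0.003],[0,0,0]],[[0,0,0],[0,0,0]]]}}

```text
clock: 7.55
eef_pos: [0.6403, -0.113, 0.0967]
eef_rot: [0.218, -3.134, -0.0]
ft_force: [0.1, -0.3, -0.3]
width: 0.0197
```

```bash
python3 -c "
from mv import *
tgt([.6418,-.1119,.12]); a=snap('scene','s8.png')
A=cv2.imread('pics/s8.png')[175:205,285:315]; cv2.imwrite('pics/z8.png',cv2.resize(A,(600,600),interpolation=2))"
```

```text
t 7.55 pos [ 0.6403 -0.113   0.0967] rot(tool) [0. 0. 0.] shift after rot [-0.0016  0.0009 -0.0233] F [ 0.11 -0.27 -0.34] w 0.019722558181967085
```

View pics/z8.png

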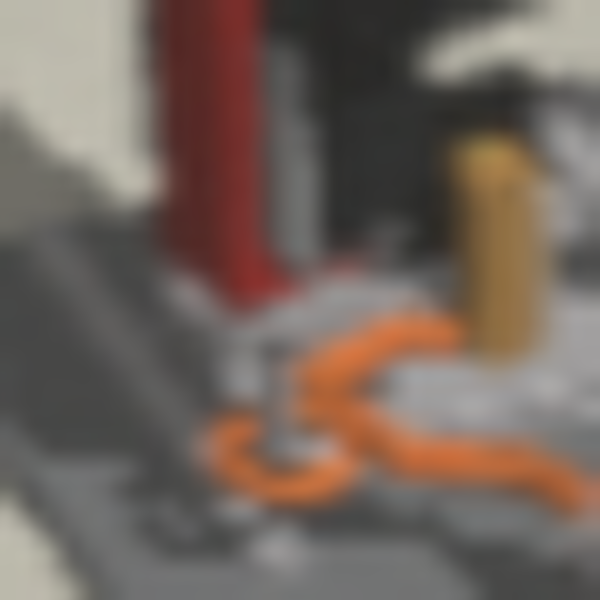

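The pin tip is in the ring at about (285,455) in the crop and shows no contact force. I'll go 9 mm deeper.

{"api": "arm_command", "payload": {"deltas": [[[0,0,0.003],[0,0,0]],[[0,0,0.003],[0,0,0]],[[0,0,0.003],[0,0,0]],[[0,0,0],[0,0,0]],[[0,0,0],[0,0,0]]]}}

```text
clock: 8.22
eef_pos: [0.6404, -0.113, 0.088]
eef_rot: [-0.219, 3.134, 0.0]
ft_force: [-0.5, 0.2, -0.4]
width: 0.0195
```

```bash
python3 -c "
from mv import *
tgt([.6418,-.1119,.088]); a=snap('scene','s9.png')
A=cv2.imread('pics/s9.png')[175:205,285:315]; cv2.imwrite('pics/z9.png',cv2.resize(A,(600,600),interpolation=2))
import time
for i in range(3): print(read_state()['ft_force'],read_state()['wrist_torque'])"
```

```text
t 8.225 pos [ 0.6404 -0.113   0.088 ] rot(tool) [0. 0. 0.] shift after rot [-0.0015  0.0009 -0.    ] F [-0.45  0.2  -0.4 ] w 0.019532480958122326
[-0.00731201  0.57461469 -1.57204498] [ 0.07527219 -0.00987011  0.00676728]
[-0.00731201  0.57461469 -1.57204498] [ 0.07527219 -0.00987011  0.00676728]
[-0.00731201  0.57461469 -1.57204498] [ 0.07527219 -0.00987011  0.00676728]
```

View pics/z9.png

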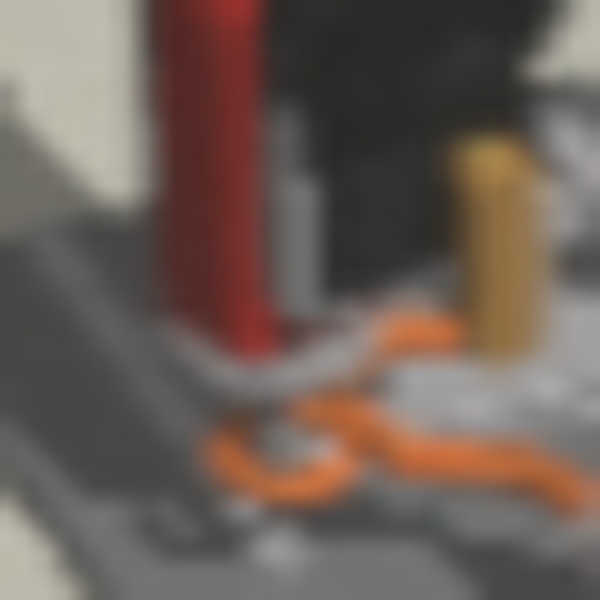

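```bash
cat > plan.py <<'E'
import numpy as np
LV=(.59206,-.08137,-1.641)
def hookpts(phi,s):
    seg=[((100+s,12),(130.5+s,12)),((130.5+s,12),(130.5+s,-6)),((130.5+s,-6),(126.5+s,-9))]
    P=np.concatenate([np.linspace(a,b,25) for a,b in seg]); c,S=np.cos(phi),np.sin(phi)
    return np.c_[c*P[:,0]-S*P[:,1],S*P[:,0]+c*P[:,1]]
def clear(phi,s,D):
    P=hookpts(phi,s); q=np.abs(P-[D,0])-5; 
    dp=(np.hypot(*np.maximum(q,0).T)+np.minimum(q.max(1),0)).min()-3
    b=P[(P[:,1]>-20)&(P[:,1]<38)]; db=(D+19.5-b[:,0]).min()-3 if len(b) else 99
    return dp,db
def pin(phi,s,off=3.5):
    c,S=np.cos(phi),np.sin(phi); x,y=119+s,23.5
    e=np.array([c*x-S*y,S*x+c*y]); p=e+off*e/np.hypot(*e)
    L=(p[0]-85)/1e3,p[1]/1e3; a=LV[2]; return np.array([LV[0]+np.cos(a)*L[0]-np.sin(a)*L[1],LV[1]+np.sin(a)*L[0]+np.cos(a)*L[1]])
def unpin(xy,off=3.5):
    a=LV[2]; d=np.array(xy)-LV[:2]; L=np.array([np.cos(a)*d[0]+np.sin(a)*d[1],-np.sin(a)*d[0]+np.cos(a)*d[1]])*1e3+[85,0]
    r=np.hypot(*L)-off; s=np.sqrt(r*r-23.5**2)-119; return np.arctan2(L[1],L[0])-np.arctan2(23.5,119+s),s
E
python3 - <<'E'
from plan import *
print(unpin((.6404,-.113),0))
D=153
for phi in(.24,.2,.18,.16,.14,.12,.1,.08,.06,.04,.02,0,-.02):
    ok=[s for s in np.arange(25,50,.25) if min(clear(phi,s,D))>0]
    best=max(np.arange(25,50,.25),key=lambda s:min(clear(phi,s,D)))
    print(phi,(ok[0],ok[-1]) if ok else None,best,np.round(clear(phi,best,D),2),pin(phi,best).round(4))
E
```

```text
(np.float64(0.22846435841204268), np.float64(2.6444462654841487))
0.24 (np.float64(25.0), np.float64(42.5)) 25.0 [19.27 17.03] [ 0.6467 -0.1378]
0.2 (np.float64(25.0), np.float64(41.0)) 27.25 [13.72 13.7 ] [ 0.6413 -0.1419]
0.18 (np.float64(25.0), np.float64(40.5)) 29.25 [11.03 11.26] [ 0.6385 -0.1447]
0.16 (np.float64(25.0), np.float64(40.0)) 31.75 [8.33 8.37] [ 0.6358 -0.148 ]
0.14 (np.float64(25.0), np.float64(39.75)) 34.0 [5.76 5.77] [ 0.6329 -0.151 ]
0.12 (np.float64(25.0), np.float64(39.5)) 35.75 [3.89 3.73] [ 0.6299 -0.1534]
0.1 (np.float64(33.75), np.float64(39.0)) 36.5 [2.59 2.74] [ 0.6268 -0.1548]
0.08 (np.float64(34.5), np.float64(39.0)) 36.75 [2.45 2.31] [ 0.6236 -0.1555]
0.06 (np.float64(34.25), np.float64(38.75)) 36.5 [2.25 2.44] [ 0.6204 -0.1558]
0.04 (np.float64(34.5), np.float64(38.75)) 36.5 [2.23 2.39] [ 0.6172 -0.1562]
0.02 (np.float64(34.25), np.float64(38.75)) 36.5 [2.2  2.41] [ 0.614  -0.1565]
0 (np.float64(31.25), np.float64(38.75)) 36.0 [3.02 3.  ] [ 0.6109 -0.1563]
-0.02 (np.float64(30.75), np.float64(38.75)) 36.75 [0.86 2.04] [ 0.6076 -0.1573]
```

```bash
cat > go.py <<'E'
from mv import *
from plan import *
import sys
def meas(n=5):
    f=[];p=[]
    for i in range(n): grab_frame('scene'); s=read_state(); f.append(s['ft_force']);p.append(s['eef_pos'])
    f=np.array(f);p=np.mean(p,0); m=f.mean(0); 
    a=LV[2]; fl=np.array([np.cos(a)*m[0]+np.sin(a)*m[1],-np.sin(a)*m[0]+np.cos(a)*m[1],m[2]])
    ph,s=unpin(p[:2]); print('t',read_state()['clock'],'TCP',p.round(4),'F latch xyz',fl.round(2),'sd',f.std(0).round(2),'phi,s',round(ph,3),round(s,1),'w',round(read_state()['width'],4)); return ph,s,fl,p
def nxt(*wp,z=.088):
    st=read_state(); M=R.from_rotvec(st['eef_rot']).as_matrix(); p=st['eef_pos']
    for ph,s in wp:
        q=np.r_[pin(ph,s),z]; print((ph,s),'shift',(M.T@(q-p)).round(4)); p=q
E
python3 -c "
from go import *
meas(5); nxt((.225,4),(.215,10),(.205,16),(.195,22))"
```

```text
t 8.525 TCP [ 0.6404 -0.113   0.0881] F latch xyz [ 0.08 -0.08 -1.07] sd [0.63 0.55 0.33] phi,s 0.223 -0.9 w 0.0194
(0.225, 4) shift [-0.0003 -0.0049  0.0001]
(0.215, 10) shift [ 0.0013 -0.0063  0.    ]
(0.205, 16) shift [ 0.0014 -0.0062  0.    ]
(0.195, 22) shift [ 0.0015 -0.0062  0.    ]
```

{"api": "arm_command", "payload": {"deltas": [[[0,-0.0025,0],[0,0,0]],[[-0.0003,-0.0025,0],[0,0,0]],[[0.0006,-0.003,0],[0,0,0]],[[0.0007,-0.003,0],[0,0,0]],[[0,0,0],[0,0,0]]]}}

```text
clock: 9.15
eef_pos: [0.6407, -0.1242, 0.0879]
eef_rot: [0.218, -3.134, -0.0]
ft_force: [-0.8, 3.3, -1.2]
width: 0.0198
```

```bash
python3 -c "
from go import *
meas(5); nxt((.205,16),(.195,22),(.18,26))"
```

```text
t 9.4 TCP [ 0.6408 -0.124   0.0879] F latch xyz [-2.86 -1.39 -1.24] sd [0.74 0.34 0.39] phi,s 0.214 9.8 w 0.0192
(0.205, 16) shift [ 0.0012 -0.0065 -0.0001]
(0.195, 22) shift [ 0.0015 -0.0062 -0.    ]
(0.18, 26) shift [ 0.0023 -0.0043  0.    ]
```

{"api": "arm_command", "payload": {"deltas": [[[0.0006,-0.0032,0],[0,0,0]],[[0.0006,-0.0032,0],[0,0,0]],[[0.0007,-0.0031,0],[0,0,0]],[[0.0008,-0.0031,0],[0,0,0]],[[0,0,0],[0,0,0]]]}}

```text
clock: 10.02
eef_pos: [0.6398, -0.1371, 0.0879]
eef_rot: [0.218, -3.134, -0.0]
ft_force: [-1.3, 4.4, -1.6]
width: 0.0195
```

```bash
python3 -c "
from go import *
meas(5); nxt((.175,27),(.155,32)); 
A=cv2.cvtColor(grab_frame('scene'),cv2.COLOR_RGB2BGR)[165:205,280:320]; cv2.imwrite('pics/z10.png',cv2.resize(A,(600,600),interpolation=2))"
```

```text
t 10.275 TCP [ 0.6399 -0.1369  0.0879] F latch xyz [-3.74 -1.52 -1.33] sd [0.49 0.84 0.32] phi,s 0.195 22.0 w 0.0193
(0.175, 27) shift [ 0.0032 -0.0055 -0.0001]
(0.155, 32) shift [ 0.0033 -0.0053  0.    ]
```

View pics/z10.png

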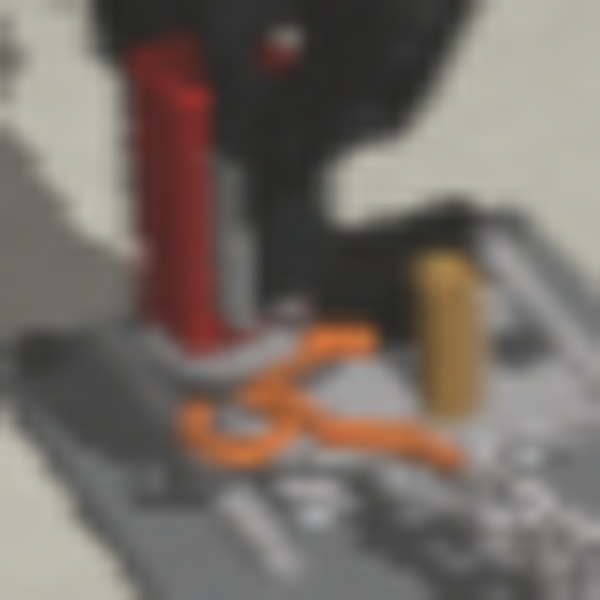

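The spring is stretching with the pin in the eye, and the hook nose at about (345,340) in the crop is level with the post. I'll continue toward the bumper.

{"api": "arm_command", "payload": {"deltas": [[[0.0016,-0.0028,0],[0,0,0]],[[0.0016,-0.0027,0],[0,0,0]],[[0.0016,-0.0027,0],[0,0,0]],[[0.0016,-0.0026,0],[0,0,0]],[[0,0,0],[0,0,0]]]}}

```text
clock: 10.95
eef_pos: [0.6348, -0.1485, 0.0879]
eef_rot: [0.218, -3.134, -0.001]
ft_force: [-1.4, 5.6, -0.3]
width: 0.0189
```

```bash
python3 -c "
from go import *
meas(6); nxt((.15,34),(.15,36),(.15,37)); 
A=cv2.cvtColor(grab_frame('scene'),cv2.COLOR_RGB2BGR)[165:205,280:320]; cv2.imwrite('pics/z11.png',cv2.resize(A,(600,600),interpolation=2))"
```

```text
t 11.25 TCP [ 0.6349 -0.1483  0.0879] F latch xyz [-5.12 -1.67 -0.84] sd [0.51 0.68 0.32] phi,s 0.154 31.9 w 0.0193
(0.15, 34) shift [ 0.0008 -0.0022 -0.0001]
(0.15, 36) shift [ 0.0001 -0.002  -0.    ]
(0.15, 37) shift [ 0.0001 -0.001  -0.    ]
```

View pics/z11.png

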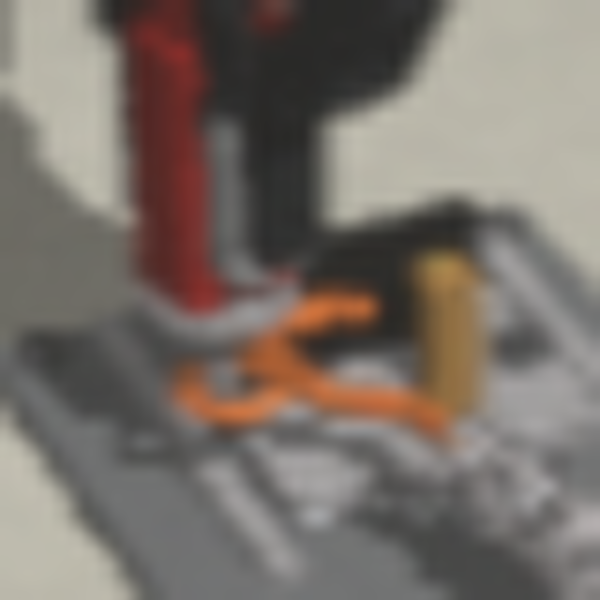

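{"api": "arm_command", "payload": {"deltas": [[[0.0008,-0.0022,0],[0,0,0]],[[0.0001,-0.002,0],[0,0,0]],[[0,0,0],[0,0,0]]]}}

```text
clock: 11.68
eef_pos: [0.6346, -0.1525, 0.0879]
eef_rot: [0.218, -3.134, -0.001]
ft_force: [-1.0, 5.2, -0.7]
width: 0.0195
```

```bash
python3 -c "
from go import *
meas(8); nxt((.15,37.5),(.15,39),(.15,40))"
```

```text
t 12.075 TCP [ 0.6346 -0.1525  0.0879] F latch xyz [-5.67 -1.86 -1.22] sd [0.6  0.35 0.49] phi,s 0.15 35.8 w 0.0191
(0.15, 37.5) shift [ 0.0001 -0.0017 -0.0001]
(0.15, 39) shift [ 0.0001 -0.0015 -0.    ]
(0.15, 40) shift [ 0.0001 -0.001  -0.    ]
```

{"api": "arm_command", "payload": {"deltas": [[[0.0001,-0.0015,0],[0,0,0]],[[0,0,0],[0,0,0]]]}}

```text
clock: 12.32
eef_pos: [0.6347, -0.1539, 0.0879]
eef_rot: [0.218, -3.134, -0.001]
ft_force: [-1.0, 6.6, -1.7]
width: 0.0192
```

```bash
python3 -c "
from go import *
meas(8)"
```

```text
t 12.725 TCP [ 0.6347 -0.1539  0.0879] F latch xyz [-5.65 -1.85 -1.52] sd [0.36 0.53 0.58] phi,s 0.15 37.3 w 0.0197
```

No bumper contact yet, so I'll go on in 1 mm steps.

{"api": "arm_command", "payload": {"deltas": [[[0.0001,-0.001,0],[0,0,0]],[[0,0,0],[0,0,0]]]}}

```text
clock: 12.98
eef_pos: [0.6347, -0.1549, 0.0878]
eef_rot: [0.218, -3.133, -0.001]
ft_force: [-1.3, 6.1, -0.2]
width: 0.0196
```

```bash
python3 -c "
from go import *
meas(8)"
```

```text
t 13.375 TCP [ 0.6347 -0.1549  0.0879] F latch xyz [-6.12 -1.65 -1.19] sd [0.59 0.5  0.53] phi,s 0.15 38.2 w 0.0197
```

{"api": "arm_command", "payload": {"deltas": [[[0.0001,-0.001,0],[0,0,0]],[[0,0,0],[0,0,0]]]}}

```text
clock: 13.62
eef_pos: [0.6347, -0.1559, 0.0878]
eef_rot: [0.218, -3.133, -0.001]
ft_force: [-2.3, 6.4, -0.9]
width: 0.0192
```

```bash
python3 -c "
from go import *
meas(8)"
```

```text
t 14.025 TCP [ 0.6347 -0.1558  0.0878] F latch xyz [-6.11 -2.06 -1.38] sd [0.44 0.45 0.34] phi,s 0.149 39.2 w 0.0195
```

{"api": "arm_command", "payload": {"deltas": [[[0.0001,-0.001,0],[0,0,0]],[[0,0,0],[0,0,0]]]}}

```text
clock: 14.28
eef_pos: [0.6347, -0.1567, 0.0878]
eef_rot: [0.218, -3.133, -0.002]
ft_force: [-0.8, 6.8, -0.3]
width: 0.0195
```

```bash
python3 -c "
from go import *
meas(8)
A=cv2.cvtColor(grab_frame('scene'),cv2.COLOR_RGB2BGR)[165:205,280:320]; cv2.imwrite('pics/z12.png',cv2.resize(A,(600,600),interpolation=2))"
```

```text
t 14.675 TCP [ 0.6347 -0.1567  0.0878] F latch xyz [-6.74 -2.4  -0.8 ] sd [0.45 0.65 0.61] phi,s 0.149 40.0 w 0.0196
```

View pics/z12.png

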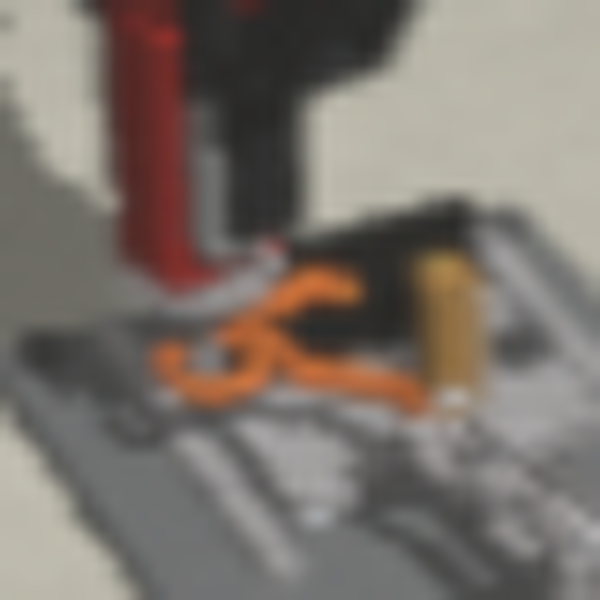

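{"api": "arm_command", "payload": {"deltas": [[[0.0001,-0.001,0],[0,0,0]],[[0,0,0],[0,0,0]]]}}

```text
clock: 14.98
eef_pos: [0.6347, -0.1575, 0.0878]
eef_rot: [0.218, -3.133, -0.002]
ft_force: [-2.1, 7.6, -0.9]
width: 0.0195
```

```bash
python3 -c "
from go import *
meas(8)"
```

```text
t 15.375 TCP [ 0.6347 -0.1575  0.0878] F latch xyz [-7.72 -2.3  -0.73] sd [0.44 0.52 0.24] phi,s 0.148 40.8 w 0.0195
```

```bash
python3 -c "
from go import *
nxt((.145,37),(.125,36),(.105,36.4),(.09,36.6),(.075,36.6),(.06,36.6),(.045,36.6),(.03,36.5),(.015,36.5),(0,36.3))"
```

```text
(0.145, 37) shift [ 0.0002  0.0037 -0.0002]
(0.125, 36) shift [0.0031 0.0008 0.    ]
(0.105, 36.4) shift [ 0.0032 -0.0006  0.    ]
(0.09, 36.6) shift [ 0.0024 -0.0003  0.    ]
(0.075, 36.6) shift [ 0.0024 -0.0001  0.    ]
(0.06, 36.6) shift [ 0.0024 -0.      0.    ]
(0.045, 36.6) shift [0.0024 0.     0.    ]
(0.03, 36.5) shift [0.0024 0.0002 0.    ]
(0.015, 36.5) shift [0.0024 0.0001 0.    ]
(0, 36.3) shift [0.0024 0.0003 0.    ]
```

{"api": "arm_command", "payload": {"deltas": [[[0.0001,0.002,0],[0,0,0]],[[0.0001,0.0018,0],[0,0,0]],[[0.0015,0.0004,0],[0,0,0]],[[0.0016,0.0004,0],[0,0,0]],[[0,0,0],[0,0,0]]]}}

```text
clock: 16.0
eef_pos: [0.6309, -0.1538, 0.0879]
eef_rot: [0.218, -3.133, -0.001]
ft_force: [-1.4, 5.1, -0.5]
width: 0.0196
```

```bash
python3 -c "
from go import *
meas(6)
nxt((.105,36.4),(.09,36.6),(.075,36.6))"
```

```text
t 16.3 TCP [ 0.6309 -0.1538  0.0879] F latch xyz [-6.2  -1.34 -1.35] sd [0.25 0.65 0.44] phi,s 0.126 36.3 w 0.0194
(0.105, 36.4) shift [ 0.0034 -0.0003 -0.0001]
(0.09, 36.6) shift [ 0.0024 -0.0003  0.    ]
(0.075, 36.6) shift [ 0.0024 -0.0001  0.    ]
```

{"api": "arm_command", "payload": {"deltas": [[[0.0017,-0.0002,0],[0,0,0]],[[0.0017,-0.0002,0],[0,0,0]],[[0.0012,-0.0002,0],[0,0,0]],[[0.0012,-0.0001,0],[0,0,0]],[[0,0,0],[0,0,0]]]}}

```text
clock: 16.92
eef_pos: [0.6253, -0.1553, 0.0879]
eef_rot: [0.218, -3.134, -0.001]
ft_force: [-2.4, 5.8, -1.4]
width: 0.0196
```

```bash
python3 -c "
from go import *
meas(6)
nxt((.075,36.6),(.06,36.6),(.045,36.6))
A=cv2.cvtColor(grab_frame('scene'),cv2.COLOR_RGB2BGR)[165:205,280:320]; cv2.imwrite('pics/z13.png',cv2.resize(A,(600,600),interpolation=2))"
```

```text
t 17.225 TCP [ 0.6253 -0.1553  0.0879] F latch xyz [-6.05 -1.86 -1.44] sd [0.56 0.38 0.64] phi,s 0.091 36.8 w 0.0194
(0.075, 36.6) shift [ 0.0026  0.0001 -0.0001]
(0.06, 36.6) shift [ 0.0024 -0.      0.    ]
(0.045, 36.6) shift [0.0024 0.     0.    ]
```

View pics/z13.png

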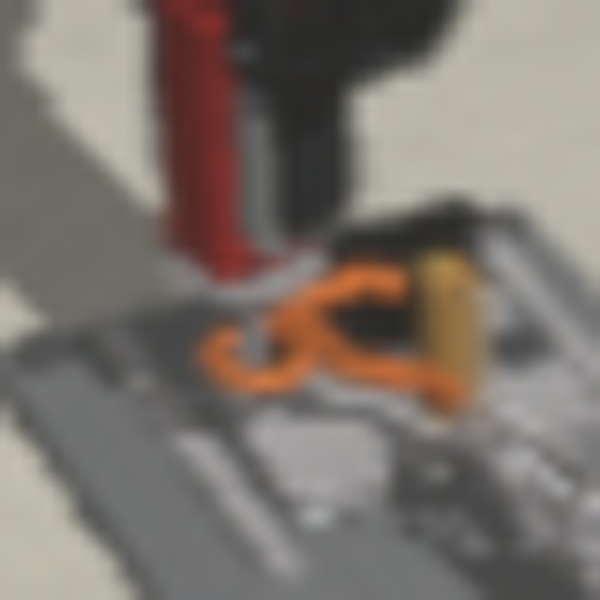

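The nose at about (400,280) in the crop is now entering behind the post, and the force still looks like spring pull alone. I'll continue swinging it in.

{"api": "arm_command", "payload": {"deltas": [[[0.0013,0,0],[0,0,0]],[[0.0013,0,0],[0,0,0]],[[0.0012,0,0],[0,0,0]],[[0.0012,0,0],[0,0,0]],[[0,0,0],[0,0,0]]]}}

```text
clock: 17.9
eef_pos: [0.6204, -0.156, 0.0879]
eef_rot: [0.218, -3.134, -0.001]
ft_force: [-0.8, 6.4, -1.1]
width: 0.0195
```

```bash
python3 -c "
from go import *
meas(6)
nxt((.045,36.6),(.03,36.5),(.015,36.5),(0,36.3))"
```

```text
t 18.2 TCP [ 0.6205 -0.156   0.0879] F latch xyz [-6.25 -1.45 -1.67] sd [0.45 0.7  0.78] phi,s 0.06 36.8 w 0.0198
(0.045, 36.6) shift [ 0.0025  0.0002 -0.0001]
(0.03, 36.5) shift [0.0024 0.0002 0.    ]
(0.015, 36.5) shift [0.0024 0.0001 0.    ]
(0, 36.3) shift [0.0024 0.0003 0.    ]
```

{"api": "arm_command", "payload": {"deltas": [[[0.0013,0.0001,0],[0,0,0]],[[0.0012,0.0001,0],[0,0,0]],[[0.0012,0.0001,0],[0,0,0]],[[0.0012,0.0001,0],[0,0,0]],[[0.0012,0.0001,0],[0,0,0]],[[0.0012,0,0],[0,0,0]],[[0,0,0],[0,0,0]]]}}

```text
clock: 19.08
eef_pos: [0.6133, -0.1566, 0.088]
eef_rot: [-0.218, 3.134, 0.001]
ft_force: [-0.5, 6.5, -1.5]
width: 0.0196
```

```bash
python3 -c "
from go import *
meas(6)
nxt((0,36.3),(-.008,36))
A=cv2.cvtColor(grab_frame('scene'),cv2.COLOR_RGB2BGR)[165:205,280:320]; cv2.imwrite('pics/z14.png',cv2.resize(A,(600,600),interpolation=2))"
```

```text
t 19.375 TCP [ 0.6133 -0.1566  0.088 ] F latch xyz [-5.9  -0.81 -1.58] sd [0.61 0.4  0.46] phi,s 0.015 36.5 w 0.0198
(0, 36.3) shift [ 0.0024  0.0003 -0.0001]
(-0.008, 36) shift [0.0012 0.0004 0.    ]
```

View pics/z14.png

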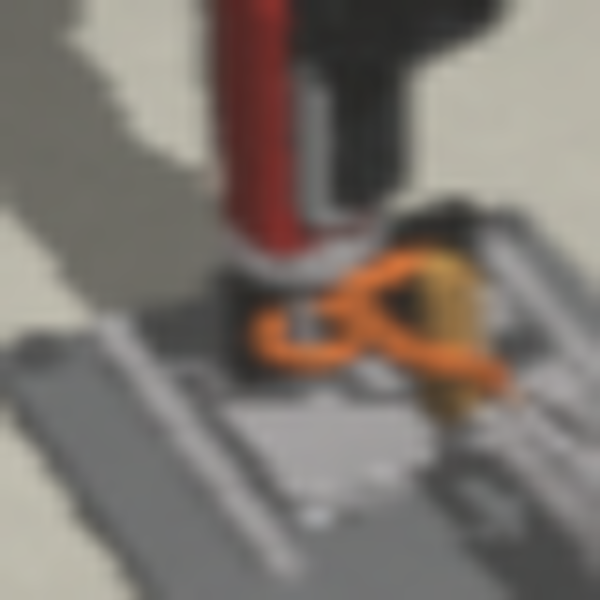

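The nose is behind the post with the shank beside it, and there is no post contact. Next is the last bit of swing.

{"api": "arm_command", "payload": {"deltas": [[[0.0012,0.0001,0],[0,0,0]],[[0.0012,0.0001,0],[0,0,0]],[[0.0009,0.0002,0],[0,0,0]],[[0,0,0],[0,0,0]]]}}

```text
clock: 19.92
eef_pos: [0.61, -0.1567, 0.088]
eef_rot: [-0.218, 3.134, 0.001]
ft_force: [-1.0, 6.3, -1.7]
width: 0.0197
```

```bash
python3 -c "
from go import *
meas(8)
nxt((-.007,34),(-.008,30),(-.008,28))"
```

```text
t 20.325 TCP [ 0.61   -0.1567  0.088 ] F latch xyz [-5.63 -0.81 -1.72] sd [0.65 0.48 0.43] phi,s -0.005 36.3 w 0.0193
(-0.007, 34) shift [-0.0002  0.0022 -0.    ]
(-0.008, 30) shift [-0.0007  0.0039  0.    ]
(-0.008, 28) shift [-0.0004  0.002   0.    ]
```

{"api": "arm_command", "payload": {"deltas": [[[-0.0001,0.0011,0],[0,0,0]],[[-0.0001,0.0011,0],[0,0,0]],[[-0.0002,0.0013,0],[0,0,0]],[[-0.0002,0.0013,0],[0,0,0]],[[-0.0003,0.0013,0],[0,0,0]],[[0,0,0],[0,0,0]]]}}

```text
clock: 21.08
eef_pos: [0.6102, -0.1505, 0.088]
eef_rot: [-0.218, 3.134, 0.0]
ft_force: [-1.1, 5.4, -1.4]
width: 0.0196
```

```bash
python3 -c "
from go import *
meas(6)
A=cv2.cvtColor(grab_frame('scene'),cv2.COLOR_RGB2BGR)[165:205,280:320]; cv2.imwrite('pics/z15.png',cv2.resize(A,(600,600),interpolation=2))"
```

```text
t 21.375 TCP [ 0.6102 -0.1506  0.088 ] F latch xyz [-5.45 -0.67 -1.76] sd [0.4  0.3  0.33] phi,s -0.007 30.1 w 0.0195
```

View pics/z15.png

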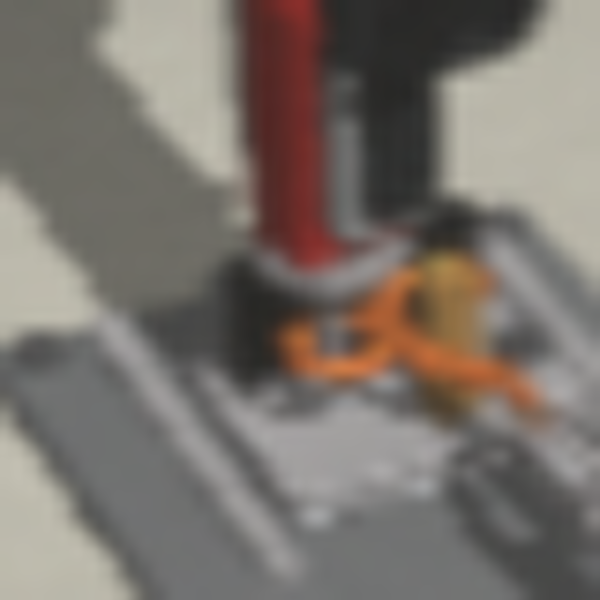

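The lip tip shows at (483,280) on the far side of the post. I'll relax further.

{"api": "arm_command", "payload": {"deltas": [[[-0.0002,0.001,0],[0,0,0]],[[-0.0002,0.001,0],[0,0,0]],[[0,0,0],[0,0,0]]]}}

```text
clock: 21.8
eef_pos: [0.6105, -0.1491, 0.0882]
eef_rot: [-0.219, 3.133, -0.001]
ft_force: [-0.4, 1.3, -0.8]
width: 0.0197
```

```bash
python3 -c "
from go import *
meas(6)"
```

```text
t 22.1 TCP [ 0.6104 -0.1491  0.0881] F latch xyz [-1.12  0.2  -1.75] sd [0.28 0.57 0.42] phi,s -0.006 28.7 w 0.0192
```

{"api": "arm_command", "payload": {"deltas": [[[-0.0002,0.001,0],[0,0,0]],[[-0.0002,0.001,0],[0,0,0]],[[0,0,0],[0,0,0]]]}}

```text
clock: 22.48
eef_pos: [0.6103, -0.1467, 0.088]
eef_rot: [-0.219, 3.134, -0.0]
ft_force: [-0.5, 0.2, -1.1]
width: 0.0194
```

```bash
python3 -c "
from go import *
meas(6)"
```

```text
t 22.775 TCP [ 0.6103 -0.1467  0.088 ] F latch xyz [ 0.08  0.11 -1.18] sd [0.72 0.45 0.26] phi,s -0.009 26.3 w 0.0194
```

The load went to zero, so the hook carries on the post. I'll centre the pin in the bore and lift it.

{"api": "arm_command", "payload": {"deltas": [[[-0.0001,0.001,0],[0,0,0]],[[0,0,-0.002],[0,0,0]],[[0,0,-0.002],[0,0,0]],[[0,0,-0.003],[0,0,0]],[[0,0,0],[0,0,0]]]}}

```text
clock: 23.4
eef_pos: [0.6105, -0.1458, 0.0954]
eef_rot: [-0.218, 3.133, -0.0]
ft_force: [-0.1, 0.2, -1.2]
width: 0.0197
```

```bash
python3 -c "
from go import *
meas(5)"
```

```text
t 23.65 TCP [ 0.6102 -0.1457  0.095 ] F latch xyz [-0.3   0.39 -1.29] sd [0.34 0.35 0.45] phi,s -0.01 25.2 w 0.0193
```

{"api": "arm_command", "payload": {"deltas": [[[0,0,-0.003],[0,0,0]],[[0,0,-0.004],[0,0,0]],[[0,0,-0.005],[0,0,0]],[[0,0,-0.006],[0,0,0]],[[0,0,-0.012],[0,0,0]],[[0,0,-0.015],[0,0,0]],[[0,0,0],[0,0,0]],[[0,0,0],[0,0,0]]]}}

```text
clock: 24.65
eef_pos: [0.6101, -0.1457, 0.1401]
eef_rot: [-0.218, 3.134, -0.0]
ft_force: [-0.1, 0.0, -1.4]
width: 0.0196
```

```bash
python3 -c "
from go import *
meas(4); tgt([.4694,.2239,.139],1.71)
A=cv2.cvtColor(grab_frame('scene'),cv2.COLOR_RGB2BGR)[155:205,275:325]; cv2.imwrite('pics/z16.png',cv2.resize(A,(600,600),interpolation=2))"
```

```text
t 24.85 TCP [ 0.6099 -0.1456  0.1396] F latch xyz [ 0.08 -0.37 -1.33] sd [0.29 0.58 0.61] phi,s -0.012 25.1 w 0.0195
t 24.85 pos [ 0.6099 -0.1456  0.1395] rot(tool) [ 0.0004 -0.0009 -0.    ] shift after rot [0.0878 0.3855 0.0005] F [ 0.03 -0.82 -1.07] w 0.01950385752343422
```

View pics/z16.png

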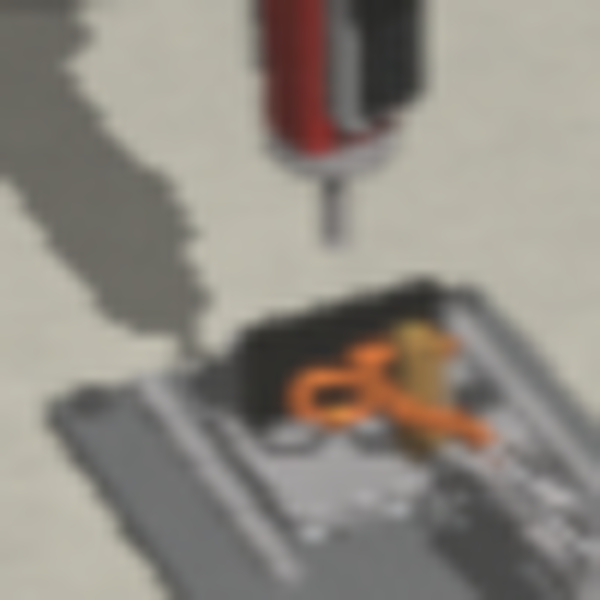

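The hook hangs on the post and the puller is out of the eye. I'll go back to the socket.

{"api": "arm_command", "payload": {"deltas": [[[0.008,0.035,0],[0,0,0]],[[0.008,0.035,0],[0,0,0]],[[0.008,0.035,0],[0,0,0]],[[0.008,0.035,0],[0,0,0]],[[0.008,0.035,0],[0,0,0]],[[0.008,0.035,0],[0,0,0]],[[0.008,0.035,0],[0,0,0]],[[0.008,0.035,0],[0,0,0]],[[0.008,0.035,0],[0,0,0]],[[0.008,0.035,0],[0,0,0]],[[0.0078,0.0355,0],[0,0,0]],[[0,0,0],[0,0,0]]]}}

```text
clock: 26.4
eef_pos: [0.469, 0.2257, 0.1398]
eef_rot: [0.223, -3.133, -0.0]
ft_force: [0.7, 0.5, -0.6]
width: 0.0195
```

{"api": "arm_command", "payload": {"deltas": [[[0,0,0],[0,0,0]],[[0,0,0],[0,0,0]]]}}

```text
clock: 26.65
eef_pos: [0.4701, 0.2231, 0.1399]
eef_rot: [0.217, -3.134, 0.0]
ft_force: [1.0, -0.8, -0.6]
width: 0.0194
```

```bash
python3 -c "
from go import *
meas(3); tgt([.4692,.2240,.1],1.71)
A=cv2.cvtColor(grab_frame('scene'),cv2.COLOR_RGB2BGR)[220:270,410:460]; cv2.imwrite('pics/z17.png',cv2.resize(A,(600,600),interpolation=2))"
```

```text
t 26.8 TCP [0.4701 0.2231 0.1399] F latch xyz [-0.21 -0.13 -1.27] sd [0.11 0.13 0.35] phi,s -2.638 130.6 w 0.0191
t 26.8 pos [0.4701 0.2231 0.1399] rot(tool) [-0.0001 -0.0001 -0.0012] shift after rot [0.0007 0.001  0.0399] F [-0.2   0.4  -0.83] w 0.01907510871691131
```

View pics/z17.png

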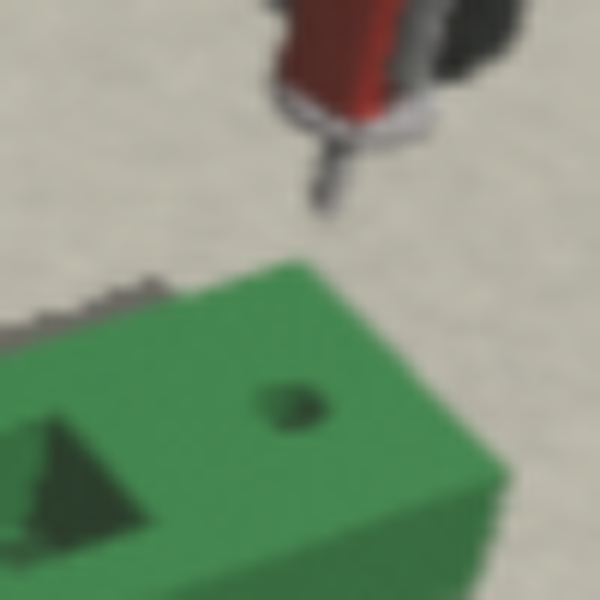

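{"api": "arm_command", "payload": {"deltas": [[[0.0006,0.001,0.015],[0,0,0]],[[0,0,0.015],[0,0,0]],[[0,0,0.012],[0,0,0]],[[0,0,0],[0,0,0]],[[0,0,0],[0,0,0]]]}}

```text
clock: 27.48
eef_pos: [0.4691, 0.2248, 0.0979]
eef_rot: [0.219, -3.134, 0.0]
ft_force: [-0.7, 0.9, -1.3]
width: 0.0198
```

```bash
python3 -c "
from go import *
meas(3); tgt([.4694,.2239,.0645],1.71)
A=cv2.cvtColor(grab_frame('scene'),cv2.COLOR_RGB2BGR)[220:270,410:460]; cv2.imwrite('pics/z18.png',cv2.resize(A,(600,600),interpolation=2))"
```

```text
t 27.625 TCP [0.4693 0.225  0.0983] F latch xyz [ 0.11  0.32 -1.02] sd [0.59 0.21 0.35] phi,s -2.638 132.6 w 0.0191
t 27.625 pos [0.4694 0.225  0.0984] rot(tool) [0.0003 0.0009 0.    ] shift after rot [ 0.0001 -0.0011  0.0339] F [-0.46  0.06 -1.52] w 0.019075932253318467
```

View pics/z18.png

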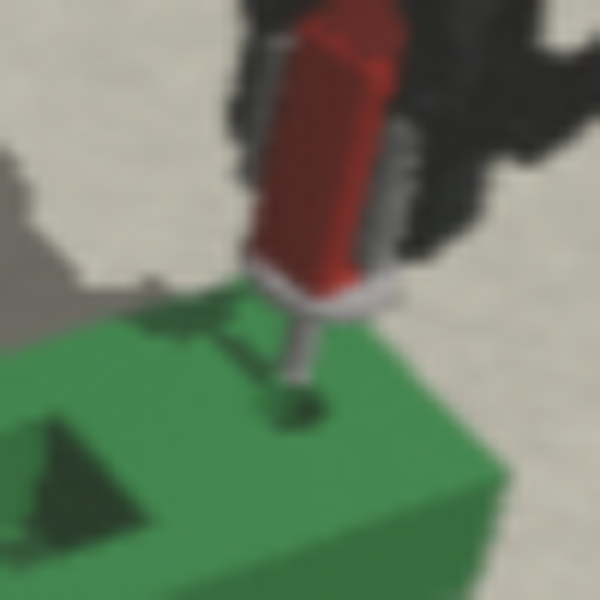

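{"api": "arm_command", "payload": {"deltas": [[[0,0,0.006],[0,0,0]],[[0,0,0.006],[0,0,0]],[[0,0,0.006],[0,0,0]],[[0,0,0.006],[0,0,0]],[[0,0,0.005],[0,0,0]],[[0,0,0],[0,0,0]],[[0,0,0],[0,0,0]]]}}

```text
clock: 28.55
eef_pos: [0.4691, 0.2248, 0.069]
eef_rot: [-0.218, 3.134, 0.0]
ft_force: [-0.4, 0.7, -0.9]
width: 0.0194
```

```bash
python3 -c "
from go import *
meas(4)"
```

```text
t 28.75 TCP [0.4692 0.2249 0.0692] F latch xyz [ 0.29  0.36 -0.67] sd [0.36 0.33 0.51] phi,s -2.638 132.6 w 0.0192
```

{"api": "arm_command", "payload": {"deltas": [[[0,0,0.002],[0,0,0]],[[0,0,0.002],[0,0,0]],[[0,0,0],[0,0,0]],[[0,0,0],[0,0,0]]]}}

```text
clock: 29.25
eef_pos: [0.469, 0.2248, 0.0649]
eef_rot: [0.218, -3.134, 0.0]
ft_force: [-0.9, 0.3, -0.8]
width: 0.0195
```

{"api": "arm_command", "payload": {"deltas": [[[0,0,0.0007],[0,0,0]],[[0,0,0],[0,0,0]]]}}

```text
clock: 29.5
eef_pos: [0.469, 0.2248, 0.0643]
eef_rot: [-0.219, 3.134, -0.0]
ft_force: [0.5, 0.1, -0.8]
width: 0.0193
```

```bash
python3 -c "
from go import *
meas(4)"
```

```text
t 29.7 TCP [0.469  0.2248 0.0643] F latch xyz [-0.2  -0.01 -1.19] sd [0.47 0.14 0.21] phi,s -2.637 132.6 w 0.0193
```

Almost home, with no contact yet.

{"api": "arm_command", "payload": {"deltas": [[[0,0,0.0007],[0,0,0]],[[0,0,0],[0,0,0]]]}}

```text
clock: 29.95
eef_pos: [0.4691, 0.2248, 0.0642]
eef_rot: [-0.219, 3.134, 0.0]
ft_force: [-2.6, -0.3, 6.6]
width: 0.0197
```

{"api": "arm_command", "payload": {"deltas": [[[0,0,0.0007],[0,0,0]],[[0,0,0],[0,0,0]]]}}

```text
clock: 30.2
eef_pos: [0.4691, 0.2248, 0.0641]
eef_rot: [-0.218, 3.134, 0.0]
ft_force: [-4.6, -1.5, 16.0]
width: 0.0196
```

```bash
python3 -c "
from go import *
meas(3)
A=cv2.cvtColor(grab_frame('scene'),cv2.COLOR_RGB2BGR)[220:270,410:460]; cv2.imwrite('pics/z19.png',cv2.resize(A,(600,600),interpolation=2))"
```

```text
t 30.35 TCP [0.4691 0.2248 0.0642] F latch xyz [ 2.64 -4.18 15.72] sd [0.19 0.33 0.37] phi,s -2.637 132.6 w 0.0198
```

View pics/z19.png

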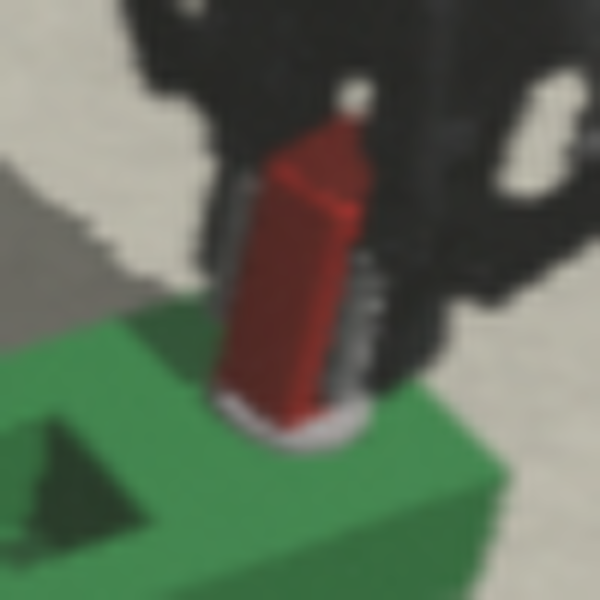

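The collar rests on the tray. I'll ease off 1.2 mm, then open.

{"api": "arm_command", "payload": {"deltas": [[[0,0,-0.0012],[0,0,0]],[[0,0,0],[0,0,0]]]}}

```text
clock: 30.65
eef_pos: [0.4692, 0.2248, 0.0642]
eef_rot: [-0.218, 3.134, 0.0]
ft_force: [-0.9, -0.3, 4.8]
width: 0.0196
```

{"api": "arm_command", "payload": {"deltas": [[[0,0,0],[0,0,0]],[[0,0,0],[0,0,0]],[[0,0,0],[0,0,0]],[[0,0,0],[0,0,0]],[[0,0,0],[0,0,0]],[[0,0,0],[0,0,0]],[[0,0,0],[0,0,0]],[[0,0,0],[0,0,0]]], "grip": 1}}

```text
clock: 31.65
eef_pos: [0.469, 0.2248, 0.0641]
eef_rot: [0.218, -3.134, 0.0]
ft_force: [0.3, -0.2, 0.0]
width: 0.0854
```

{"api": "arm_command", "payload": {"deltas": [[[0,0,-0.01],[0,0,0]],[[0,0,-0.02],[0,0,0]],[[0,0,-0.03],[0,0,0]],[[0,0,-0.03],[0,0,0]],[[0,0,-0.03],[0,0,0]],[[0,0,-0.03],[0,0,0]],[[0,0.04,0],[0,0,0]],[[0,0.04,0],[0,0,0]],[[0,0.04,0],[0,0,0]],[[0,0,0],[0,0,0]],[[0,0,0],[0,0,0]],[[0,0,0],[0,0,0]]]}}

```text
clock: 33.15
eef_pos: [0.4524, 0.3426, 0.2142]
eef_rot: [0.217, -3.134, 0.001]
ft_force: [0.4, -0.2, -0.6]
width: 0.0855
```

```bash
python3 -c "
from go import *
a=snap('scene','s20.png');b=snap('top','t20.png'); print(read_state()['clock'],read_state()['ft_force'],read_state()['width'])
A=cv2.imread('pics/s20.png')[165:275,280:460];B=cv2.imread('pics/t20.png')[170:280,190:370]
cv2.imwrite('pics/z20.png',np.vstack([cv2.resize(k,(480,293),interpolation=2) for k in(A,B)]))"
```

```text
33.25 [-0.70620466 -0.35866366  0.29816216] 0.0856502406225617
```

View pics/z20.png

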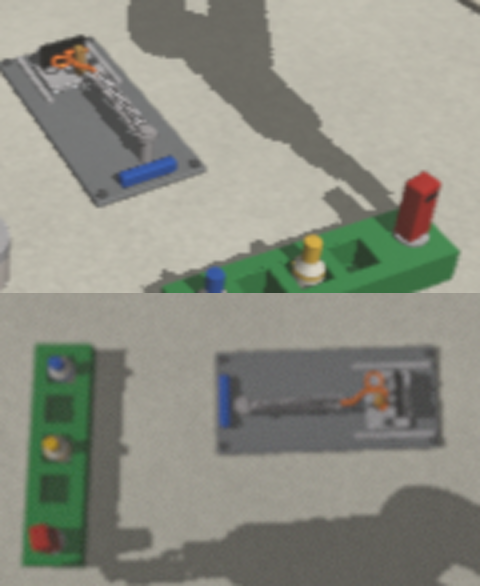

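The puller stands upright in its socket, the bottles are where they were, and the spring lies straight with its hook on the post. I'm handing in.

```bash
python3 -c "
from plant import *
print(sign_off())"
```

```text
the job is handed in; nothing more can be done
None
```

The spring's hook hangs on the brass post, the puller is back in its socket, and I handed the job in at about 33 s of the 72 s allowed. The sign-off gave no verdict.

- **Pull:** I put the pin in the eye and stretched the spring at about 0.15 rad of swing. The bumper announced itself by a rise in force at about 39.5 mm of stretch, and I pushed it back an estimated 1.3 mm at most.
- **Hook:** I backed off to about 36.5 mm of stretch and swung the nose in between post and bumper without feeling any post contact. On easing off, the load on the puller dropped from about 5.5 N to zero, so the hook took the pull at about 30 mm of stretch.
- **Puller:** I drew the pin out freely and set it back in the socket until the collar met the tray, pressing down with about 16 N. Then I eased off, opened the gripper and moved clear.

**Last checks:** The final pictures show the spring lying straight on the post, the puller upright in its socket and the two bottles unmoved. The force on the gripper was about zero. I did not look at the jar and mirror again at the end, but the arm never went near them.

**Disagreements:** The two cameras differed by 1–2 mm. The latch's origin turned out to be about 12 and 11 mm off the plate's centre, so I used the pivot and post instead.

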